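Return salvaged standoffs to the tilt-out bin

ROBOT

A 6-joint arm with a two-finger parallel gripper is mounted at the origin on the work surface. World frame = base frame: x ahead of the robot, y to its left, z up, the work surface at z = 0. Lengths are in mm, angles in rad, forces in N, time in s.
With the tool pointing down it reaches from about 350 to 950 mm from the base axis. Payload 17.4 kg.
Tool frame: the origin (TCP) lies on the centre line of the jaws, within the pads' length; the fingertips stand 8 mm ahead of it and the grasp point (between the pads) lies 11 mm behind it; z points along the fingers, y is the line along which they close (so a half turn about z gives the same grasp; the last joint's range is limited). The gripper opens to 93 mm and grips with 3 to 60 N. Pads are 15 mm wide; open, the fingers measure 128 mm over their backs; the gripper's body (75 mm by 188 mm) begins 65 mm behind the grasp point.
Start: joints at [1.249, 0.116, 1.442, -0, 1.584, -0.038], TCP at [189.012, 648.002, 197.846] pointing down, gripper open.
Joint ranges: [-2.83, 2.83], [-0.83, 2.19], [0.07, 2.5], [-1.14, 4.28], [0.01, 3], [-2.97, 2.97]. Speed limits (rad/s): [1.89, 1.89, 2.22, 3.14, 3.14, 3.14].

INTERFACE

Orientations are given as a unit quaternion [x, y, z, w].
In Python, from rig import telemetry, camera, finish_job gives the robot as it stands.
- The arm moves only by the tool jog_arm, never from a script. Its argument "commands" is a list of rows, each a list of 2 entries, a list of its own where there are three numbers: the shift along the tool's x, y, z in cm, then the turn, a rotation vector about the tool's x, y, z in rad. A call has exactly 8 rows; each row is the pose to reach, as a shift and turn from the pose commanded when the call began, along the tool's axes at that moment; what a row does not reach only later rows make up. A row lasts 1/10 s, in which the tool goes at most 50 mm and 8.59 degrees, less where a joint would pass 70% of its speed; a pose out of reach is approached as far as the arm can. A call with a gripper value outside its range is refused whole. "grip" is the opening, from 0 (shut) to 1 (fully open), set as the call begins (left out, the last holds). The fingers move at their own pace and stop on an object; "grip_force" is the grip in N (left out, the last holds). Time passes only in rows, so rows that repeat a pose let the fingers close, or fill a call up. It gives the time, the measured TCP pose, the force, the opening and the grip force at its end, in the units of the state.
- telemetry.sense(): the state, without advancing time (a new reading comes with each control period).
- camera(name): name is "scene" or "top" or "wrist"; returns a dict with "color" (384x512x3 uint8, red, green, blue), "K" (3x3 intrinsics, pixels), "extrinsics" (4x4, takes a point from camera to world coordinates); the wrist camera has in their place "mount" (4x4, takes a point from camera to tool coordinates, whose origin is the TCP and whose axes are the flange's). Camera axes: x right, y down, z forward; pixel columns grow to the right and rows downward; lengths in mm; the calibration is good to about 2 mm. A picture is of the moment at which its call begins: read the wrist's pose just before it. There is no depth.
- finish_job(): hands the job in; it is judged then, once.
The state is a dict: "time": time; "joint_pos": joint angles; "qvel": joint speeds; "joint_torque": joint torques, N m; "eef_pos": TCP position; "tcp_rot": TCP orientation; "force": force on the tool from outside, world axes, zero at the start; "torque": the same for the moment, N m; "width": opening from 0.0 (shut) to 1.0 (fully open); "grasp_force": force on a finger pad.
Only numpy, scipy, OpenCV 4.12 (cv2) and the standard library are available. Lean on these libraries where they do the work, as an engineer would, in place of code of your own. Each camera call takes 0.05 s, during which the arm holds its last target. There are 200 camera calls.

TASK

Put the loose hexagonal standoffs left on the bench into the steel scuttle, pull the middle bin of the tilt-out bin unit open to its stop, and tip the scuttle out into the open bin so that all of the standoffs are in it. Then hang the empty scuttle by its bar handle on both prongs of the hook on the tool board and push the bin fully shut, leaving the other bins shut and everything else on the bench where it is.

Things in the scene. Friction and masses are not known exactly. Their poses are not given: they have to be found in the camera images.
- bin_mid (a joint): tilt of the middle bin in rad: 0 = shut (front upright), grows as the top of the front comes out towards the robot, 0.8 = open against its stop. It may start a little ajar. The hinge is stiff: the bin stays at whatever tilt it is left (about 3 N at the grip tab moves it)
- bin_mid_hinge (a point): middle of the lower edge of the bin's front, on the hinge axis, 10 mm above the bench. Frame tilts with the bin: y along the axis, z up the front, x into the bin. In this frame: front panel 178 wide, 6 thick, inner face x = 0, up to z = 172 mm; floor z = 8; back wall inner face x = 116, top z = 115; side walls inside at y = +-83 mm, up to z = 115, near the front (x under 45) up to 170
- bin_mid_tab (a point): centre of the grip tab of the middle bin, 202 mm up the front from the hinge: an upright tab 10 mm thick (x), 90 mm wide (y), its top end 13 mm further up. With the bin shut it stands free for 35 mm above the housing's roof (roof 190 mm, tab's top 225 mm above the bench). Axes as point bin_mid_hinge
- bin_left (a joint): tilt of the left bin (at +y of the middle one) in rad, built like the middle one; starts at 0 = shut and must stay shut
- bin_right (a joint): tilt of the right bin (at -y of the middle one) in rad, built like the middle one; starts at 0 = shut and must stay shut
- bin_unit: grey housing of three equal tilt-out bins side by side, 170 (x) x 570 (y) x 190 mm (z), fixed to the bench; origin at the centre of its underside, front towards its -x, bins 187.5 mm apart along y. The fronts stand flush before the housing; only the grip tabs rise above its roof, by 35 mm
- scuttle: smooth sheet-steel scuttle, 0.35 kg, origin on its underside, z up. Floor 2 thick, x = -50 to 62 mm, inside y = +-50; side and back walls 50 high; bar handle over x = 20. At the front (-x) a pouring lip 46 long slopes up 15 degrees. Tipped about 35 degrees nose down, pieces start to slide out over the lip; 50 empties it. Starts upright, lip roughly towards the robot
- scuttle_bar (a point): centre of the scuttle's bar handle: 10 mm (x) by 12 mm (z) in section, free length 104 mm along y, 105 mm above the scuttle's underside; axes as the scuttle's
- scuttle_lip (a point): middle of the front edge of the pouring lip, 114 mm in front of (-x) and 92 mm below the bar's centre; axes as the scuttle's
- board: low perforated tool board, 260 mm wide (y), 12 mm thick, top edge 215 mm above the bench, fixed; origin on the bench under the middle of its front face, front towards its -x
- hook_seat (a point): where the centre of the scuttle's bar lies when hung: 65 mm in front of the board, midway between two prongs, 180 mm above the bench; axes as the board's. The prongs (8 mm thick, at y = +-36 mm) run level out of the board to its -x, top at 174 mm, and 95 to 103 mm out turn up to 191 mm. The bar, parallel to y, comes in over the tips and down; anywhere on the level part is right
- bin_mid_mouth (a point): middle of the open top of the middle bin, moving with it, axes as point bin_mid_hinge. With the bin at its stop it is the centre of the mouth that looks upwards: there the front's top edge is 120 mm (level) nearer the robot than the hinge and 130 mm above the bench, the back wall's top right above the hinge at 176 mm
- standoff1: loose hexagonal resin standoff, dark red-brown with brass ends, 24 mm across flats (28 mm over corners), 34 mm long, 45 g, smooth; origin at the centre of one end face, z along its length, x square to a pair of flats. Starts standing on that end, and may be absent
- standoff2: loose hexagonal resin standoff, dark red-brown with brass ends, 24 mm across flats (28 mm over corners), 34 mm long, 45 g, smooth; origin at the centre of one end face, z along its length, x square to a pair of flats. Starts standing on that end, and may be absent
- standoff3: loose hexagonal resin standoff, dark red-brown with brass ends, 24 mm across flats (28 mm over corners), 34 mm long, 45 g, smooth; origin at the centre of one end face, z along its length, x square to a pair of flats. Starts standing on that end, and may be absent
- standoff4: loose hexagonal resin standoff, dark red-brown with brass ends, 24 mm across flats (28 mm over corners), 34 mm long, 45 g, smooth; origin at the centre of one end face, z along its length, x square to a pair of flats. Starts standing on that end, and may be absent
- standoff5: loose hexagonal resin standoff, dark red-brown with brass ends, 24 mm across flats (28 mm over corners), 34 mm long, 45 g, smooth; origin at the centre of one end face, z along its length, x square to a pair of flats. Starts standing on that end, and may be absent
- multimeter: black handheld meter 165 x 85 x 36 mm lying on the bench; leave it
- screwdriver: screwdriver lying on the bench; leave it
- tape_roll: black roll of tape, 90 mm across, 19 mm high, lying flat; leave it
- spray_can: can of contact cleaner, 54 mm across, 160 mm high, standing; leave it
- fuse_box: cardboard carton 50 x 85 x 30 mm; leave it
- busbar: copper strip 130 x 25 x 6 mm; leave it
Things that resemble listed ones, but are neither listed nor needed, are in the scene too. Several things have the shape of the scuttle; the one meant has the colours described above.

How it is judged:
By the outcome, as a careful person would: the job done as asked, in the order asked, and still so for the second after the job is handed in, with the robot touching nothing.
Of standoff1, standoff2, standoff3, standoff4, standoff5 only 3 to 5 are there at a start; the rules pass over those that are not, and their reading is None.
At some moment in a run one of standoff1, standoff2, standoff3, standoff4, standoff5 may be knocked a few centimetres aside while the robot is not near it.
It also fails if it takes over 210 s, if anything falls off the work surface, if the arm or the gripper's body presses on something with over 40 N, if the wrist force passes 120 N, or if a joint passes its speed limit or range.

## Working session

There is one attempt and no reset: what is moved stays moved. The work goes in short steps, Python scripts to look and compute and a tool call to move; the robot and the scene stay as the last step left them, time stands still between calls to the robot, and variables do not carry over. Pictures are saved under pics/ and viewed, at most 14 in all, crops included, and the job is handed in when it is done.

Besides the shell and the picture viewer there is one more tool, called after ">>>" as name(argument=value, ...), one argument or row to a line, values as JSON. jog_arm: Moves the arm, as the interface text tells. Its arguments: {"type":"object","properties":{"commands":{"type":"array"},"grip":{"type":"number"},"grip_force":{"type":"number"}},"required":["commands"]}

```bash
mkdir -p pics; ls
cat > h.py <<'E'
import numpy as np, cv2
from scipy.spatial.transform import Rotation as R
from rig import telemetry, camera, finish_job
def grab(name, fn=None):
    s=telemetry.sense(); c=camera(name)
    if name=="wrist":
        T=np.eye(4); T[:3,:3]=R.from_quat(s["tcp_rot"]).as_matrix(); T[:3,3]=s["eef_pos"]
        c["extrinsics"]=T@np.array(c["mount"])
    if fn: cv2.imwrite(fn, c["color"][:,:,::-1])
    return c
def ray(c,u,v,z):
    E=np.array(c["extrinsics"]); K=np.array(c["K"])
    d=E[:3,:3]@np.linalg.solve(K,[u,v,1.]); o=E[:3,3]
    return o+d*(z-o[2])/d[2]
def proj(c,p):
    E=np.array(c["extrinsics"]); q=E[:3,:3].T@(np.array(p)-E[:3,3]); q=np.array(c["K"])@q
    return q[:2]/q[2]
E
python3 - <<'E'
from h import *
np.set_printoptions(precision=3,suppress=True)
for n in ("scene","top"):
    c=grab(n,f"pics/{n}0.png"); print(n,np.array(c["K"]),np.array(c["extrinsics"]))
    im=cv2.resize(c["color"][:,:,::-1],(800,600),interpolation=cv2.INTER_CUBIC); cv2.imwrite(f"pics/{n}0b.png",im)
c=grab("wrist"); print(np.array(c["K"]),np.array(c["mount"])); s=telemetry.sense(); print(s)
E
```

```text
pics
scene [[454.286   0.    251.68 ]
 [  0.    454.286 189.449]
 [  0.      0.      1.   ]] [[   0.938   -0.317    0.143  248.885]
 [  -0.348   -0.851    0.394 -608.469]
 [  -0.003   -0.419   -0.908 1459.048]
 [   0.       0.       0.       1.   ]]
top [[472.555   0.    260.777]
 [  0.    472.555 196.053]
 [  0.      0.      1.   ]] [[  -0.003   -0.986    0.169  191.564]
 [  -1.       0.001   -0.012   -4.809]
 [   0.012   -0.169   -0.986 1623.9  ]
 [   0.       0.       0.       1.   ]]
[[276.736   0.    256.336]
 [  0.    276.736 195.315]
 [  0.      0.      1.   ]] [[  -0.001   -0.953   -0.303   82.896]
 [   1.      -0.001    0.      -0.59 ]
 [  -0.001   -0.303    0.953 -188.189]
 [   0.       0.       0.       1.   ]]
{'time': 0.15, 'joint_pos': array([ 1.249,  0.116,  1.442,  0.   ,  1.584, -0.038]), 'qvel': array([-0.   , -0.002, -0.002, -0.001,  0.001, -0.   ]), 'joint_torque': array([  0.001, -72.176, -62.295,   0.078,   0.023,  -0.   ]), 'eef_pos': array([188.939, 647.86 , 197.298]), 'tcp_rot': array([ 0.141,  0.99 , -0.   , -0.   ]), 'force': array([-0.019,  0.163, -0.113]), 'torque': array([-0.004, -0.017,  0.006]), 'grasp_force': 0.0, 'width': 1.0008124418966053}
```

View pics/scene0b.png

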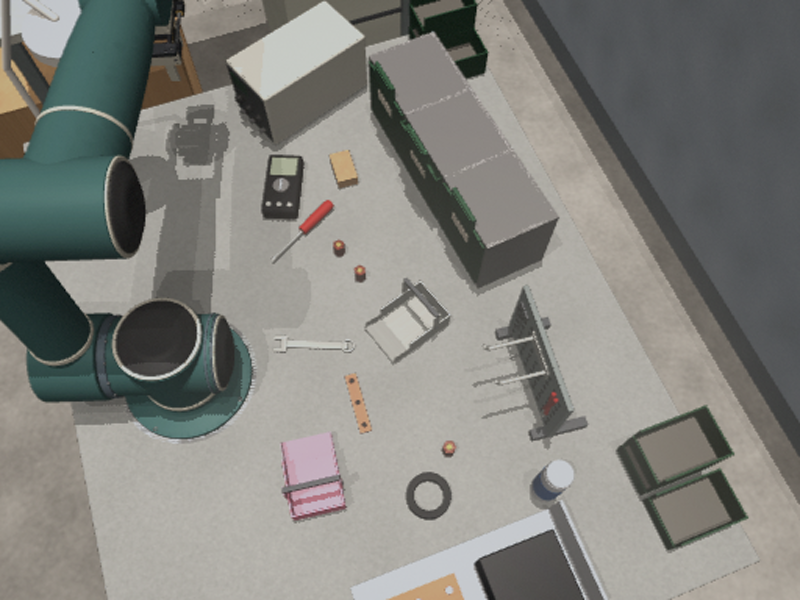

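View pics/top0b.png

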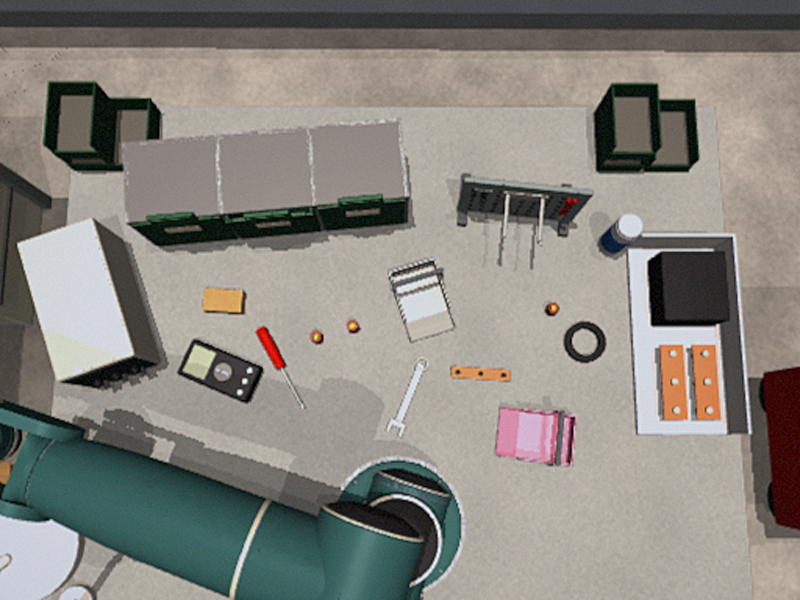

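The scene and top views show three brown and brass standoffs, at top-view pixels (317,337), (352,326) and (552,308). The steel scuttle is at (420,300), with a pink look-alike at (537,435). The bins are along the top left, with the middle tab at (270,215), and the board with its prongs is at (525,210). Next I'll measure and take close crops.

Run:
```python
from h import *
np.set_printoptions(precision=1,suppress=True)
T=grab("top");S=grab("scene")
def blobs(c):
    hsv=cv2.cvtColor(c["color"],cv2.COLOR_RGB2HSV)
    m=((hsv[...,0]<22)|(hsv[...,0]>172))&(hsv[...,1]>110)&(hsv[...,2]>50)
    n,l,st,ce=cv2.connectedComponentsWithStats(m.astype(np.uint8))
    return [(ce[i],st[i,4]) for i in range(1,n) if 8<st[i,4]<400]
for n,c in(("T",T),("S",S)):
    for p,a in blobs(c): print(n,p,a,ray(c,*p,17))
k=512/800
for nm,u,v,z in [("bar",430,267,105),("bar l",392,271,105),("bar r",439,262,105),("lipL",411,342,13),("lipR",453,330,13),("tape",585,342,19),("can",629,226,160),("tabL",178,218,220),("tabM",272,213,220),("tabR",352,200,220),("prongtipL",502,232,190),("prongtipR",541,227,190),("boardL",462,177,215),("boardR",592,192,215),
  ("roof FL",130,214,190),("roof FR",408,190,190),("roofBL",125,143,190),("roofBR",398,121,190)]:
    print(nm,ray(T,u*k,v*k,z))
im=T["color"][:,:,::-1]
a=cv2.resize(im[155:285,180:380],(800,520),interpolation=cv2.INTER_CUBIC)
b=cv2.resize(im[65:165,60:390],(800,242),interpolation=cv2.INTER_CUBIC)
cv2.imwrite("pics/c1.png",a);
s=cv2.resize(S["color"][10:190,225:375][:,:,::-1],(500,600),interpolation=cv2.INTER_CUBIC);cv2.imwrite("pics/c2.png",s)
```

```text
T [363.1 131.1] 61 [ 700.1 -388.4   17. ]
T [142.8 192.2] 373 [480.8 381.5  17. ]
T [353.5 197. ] 33 [ 463.5 -345.5   17. ]
T [225.4 208.3] 33 [424.5  96.4  17. ]
T [172.7 222.1] 203 [377.2 275.7  17. ]
T [202.  215.3] 34 [400.4 176.1  17. ]
T [307.3 238.7] 237 [ 319.9 -183.    17. ]
T [354.4 279.3] 73 [ 183.1 -338.7   17. ]
T [365.1 281.7] 47 [ 175.1 -374.1   17. ]
T [  2.7 301.6] 85 [114.2 828.1  17. ]
S [27.7 43.3] 98 [-157.1  960.4   17. ]
S [21.7 61.8] 37 [-194.3  871.4   17. ]
S [202.2 137.8] 157 [378.4 278.1  17. ]
S [216.3 156.3] 23 [402.2 186.1  17. ]
S [229.9 172.6] 19 [427.  106.6  17. ]
bar [536.  -71.7 105. ]
bar l [527.4   8.3 105. ]
bar r [546.8 -90.8 105. ]
lipL [388.3 -32.7  13. ]
lipR [ 414.8 -125.3   13. ]
tape [ 387.  -414.3   19. ]
can [ 609.8 -479.7  160. ]
tabL [608.5 427.2 220. ]
tabM [618.8 243.5 220. ]
tabR [645.6  86.5 220. ]
prongtipL [ 588.7 -213.2  190. ]
prongtipR [ 599.1 -292.1  190. ]
boardL [ 695.2 -132.3  215. ]
boardR [ 664.2 -391.5  215. ]
roof FL [625.7 532.7 190. ]
roof FR [676.4 -24.7 190. ]
roofBL [775.7 551.8 190. ]
roofBR [824.6  -4.6 190. ]
```

View pics/c1.png

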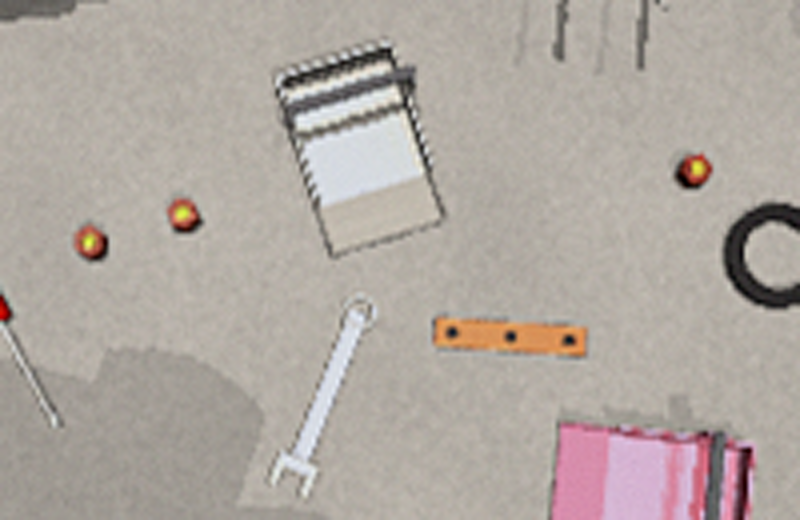

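The crop confirms three matching standoffs, at (90,242), (183,213) and (694,170), and one steel scuttle with its lip towards the robot. Ruled out: the pink scuttle, and the copper strip and tray strips, which are the wrong shape. Next I'll bring the wrist camera over the first pair.

```bash
cat >> h.py <<'E'
def frame(yaw,tilt=0):
    """tool down; yaw = heading of tool y in world; returns matrix. tilt leans about world-horizontal axis later"""
    y=np.array([np.cos(yaw),np.sin(yaw),0]);z=np.array([0,0,-1.]);return np.c_[np.cross(y,z),y,z]
def plan(p,M,p0=None,M0=None):
    s=telemetry.sense()
    if p0 is None: p0=np.array(s["eef_pos"]); M0=R.from_quat(s["tcp_rot"]).as_matrix()
    d=M0.T@(np.array(p)-p0)/10; w=R.from_matrix(M0.T@M).as_rotvec()
    print("shift",np.round(d,2).tolist(),"rot",np.round(w,3).tolist(),"t",round(s["time"],1))
E
python3 -c "
from h import *
plan([385,120,260],frame(np.pi/2+.279))"
```

```text
shift [-33.6, -45.2, -6.23] rot [-0.001, -0.0, -0.563] t 0.2
```

>>> jog_arm(
  commands=[
    [[-16,-22,-6.2],[0,0,-0.28]],
    [[-16,-22,-6.2],[0,0,-0.28]],
    [[-16,-22,-6.2],[0,0,-0.28]],
    [[-16,-22,-6.2],[0,0,-0.28]],
    [[-16,-22,-6.2],[0,0,-0.28]],
    [[-20,-27,-6.2],[0,0,-0.35]],
    [[-23,-31,-6.2],[0,0,-0.42]],
    [[-26,-35,-6.2],[0,0,-0.5]],
  ],
)

```text
time: 1.05
eef_pos: [325.6, 277.1, 259.6]
tcp_rot: [-0.11, 0.994, 0.0, 0.0]
force: [1.1, -0.5, 0.3]
width: 1.001
grasp_force: 0.0
```

```bash
python3 -c "
from h import *
plan([385,120,260],frame(np.pi/2+.279))"
```

```text
shift [-2.37, -16.63, -0.05] rot [0.0, 0.001, -0.059] t 1.1
```

>>> jog_arm(
  commands=[
    [[-1,-6,0],[0,0,-0.03]],
    [[-2,-12,0],[0,0,-0.06]],
    [[-2.4,-16.6,0],[0,0,-0.06]],
    [[-2.4,-16.6,0],[0,0,-0.06]],
    [[-2.4,-16.6,0],[0,0,-0.06]],
    [[-2.4,-16.6,0],[0,0,-0.06]],
    [[-2.4,-16.6,0],[0,0,-0.06]],
    [[-2.4,-16.6,0],[0,0,-0.06]],
  ],
  grip=0.6,
)

```text
time: 1.85
eef_pos: [384.3, 122.8, 259.2]
tcp_rot: [-0.139, 0.99, 0.0, -0.0]
force: [0.0, -0.1, 0.3]
width: 0.602
grasp_force: 0.0
```

Run:
```python
from h import *
np.set_printoptions(precision=1,suppress=True)
c=grab("wrist","pics/w1.png"); print(telemetry.sense()["eef_pos"])
cv2.imwrite("pics/w1b.png",cv2.resize(c["color"][:,:,::-1],(800,600),interpolation=cv2.INTER_CUBIC))
T=grab("top","pics/t1.png")
for cc in (c,T):
    hsv=cv2.cvtColor(cc["color"],cv2.COLOR_RGB2HSV)
    m=((hsv[...,0]<22)|(hsv[...,0]>172))&(hsv[...,1]>110)&(hsv[...,2]>50)
    n,l,st,ce=cv2.connectedComponentsWithStats(m.astype(np.uint8))
    for i in range(1,n):
        if st[i,4]>15: print(ce[i],st[i],ray(cc,*ce[i],17))
```

```text
[384.3 122.7 259.2]
[65.3 64.5] [  21   41   91   48 1456] [ 322.9 -177.9   17. ]
[348.5 185.4] [338 155  22  61 896] [379.4 274.5  17. ]
[285.5 183.8] [278 175  16  18 176] [404.6 175.9  17. ]
[233.5 184.7] [227 177  14  17 168] [428.9  95.6  17. ]
[374.7 247.6] [356 237  54  26 289] [471.7 359.8  17. ]
[154.5 313.5] [146 285  21  56 566] [713.9  15.   17. ]
[358.  313.2] [346 285  21  56 575] [608.6 384.7  17. ]
[327.8 370.2] [ 154  353  337   31 8098] [757.1 379.1  17. ]
[363.1 131.2] [357 126  13  12  63] [ 699.9 -388.5   17. ]
[142.8 192.2] [130 185  27  16 376] [480.8 381.3  17. ]
[353.4 197. ] [350 194   8   7  34] [ 463.4 -345.2   17. ]
[168.  217.1] [164 210   9  19  64] [394.3 292.   17. ]
[430.4 244.6] [422 221  18  48 650] [ 299.  -602.3   17. ]
[451.3 244.4] [443 221  18  48 650] [ 299.3 -673.9   17. ]
[307.3 238.7] [289 235  38   9 237] [ 319.8 -183.    17. ]
[501.7 283.2] [ 489  235   23  104 1939] [ 168.7 -835.    17. ]
[354.5 279. ] [353 263   5  34  70] [ 184.3 -338.8   17. ]
[365.2 280.3] [363 267   5  28  52] [ 179.9 -374.6   17. ]
[  9.  293.6] [  0 277  21  37 673] [140.  809.8  17. ]
```

View pics/w1b.png

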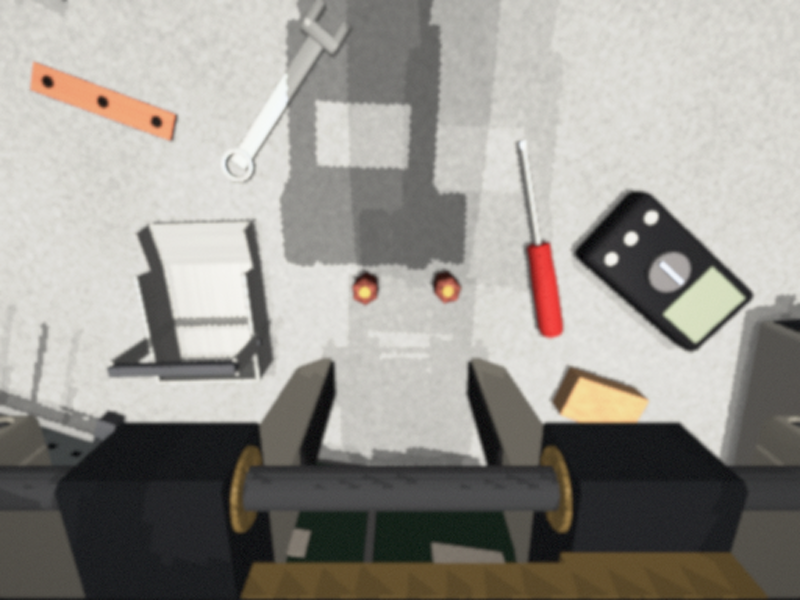

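Wrist view: the standoffs are at (364,289) and (446,288). The empty steel scuttle has its lip edge from (152,226) to (252,221) and its bar from (110,370) to (238,370).

Run:
```python
from h import *
np.set_printoptions(precision=1,suppress=True)
s=telemetry.sense()
c=grab("wrist")
k=.64
for n,u,v,z in [("lipA",152,226,13),("lipB",252,221,13),("barA",111,370,108),("barB",237,370,108),("flA",176,373,2),("tape",0,0,0)]:
    print(n,ray(c,u*k,v*k,z))
T=cv2.imread("pics/t1.png"); TT=grab("top")
for n,u,v,z in [("barA",180+285/4,155+103/4,108),("barB",180+415/4,155+75/4,108),("lipA",180+332/4,155+256/4,13),("lipB",180+443/4,155+216/4,13)]: print("top",n,ray(TT,u,v,z))
plan([403,176,70],frame(np.pi/2+.279)); plan([403,176,13],frame(np.pi/2+.279))
```

```text
lipA [ 425.4 -124.6   13. ]
lipB [393.4 -29.6  13. ]
barA [533.3 -96.9 108. ]
barB [503.6   7.9 108. ]
flA [588.4 -86.5   2. ]
tape [ 265.3 -281.7    0. ]
top barA [502.3   7.1 108. ]
top barB [525.7 -99.6 108. ]
top lipA [387.9 -32.5  13. ]
top lipB [ 422.4 -128.3   13. ]
shift [-3.25, 4.65, 18.92] rot [0.0, -0.0, -0.002] t 2.0
shift [-3.25, 4.65, 24.62] rot [0.0, -0.0, -0.002] t 2.0
```

>>> jog_arm(
  commands=[
    [[-3.2,4.6,4],[0,0,0]],
    [[-3.2,4.6,9],[0,0,0]],
    [[-3.2,4.6,14],[0,0,0]],
    [[-3.2,4.6,18],[0,0,0]],
    [[-3.2,4.6,21],[0,0,0]],
    [[-3.2,4.6,24.5],[0,0,0]],
    [[-3.2,4.6,24.5],[0,0,0]],
    [[-3.2,4.6,24.5],[0,0,0]],
  ],
)

```text
time: 2.85
eef_pos: [402.9, 175.0, 15.0]
tcp_rot: [-0.138, 0.99, -0.0, -0.0]
force: [-0.3, 0.2, 0.5]
width: 0.603
grasp_force: 0.0
```

Run:
```python
from h import *
print(telemetry.sense()["eef_pos"])
c=grab("wrist")
cv2.imwrite("pics/w2b.png",cv2.resize(c["color"][100:384,120:392][:,:,::-1],(574,600),interpolation=cv2.INTER_CUBIC))
```

```text
[402.86250126 175.04174522  15.03987203]
```

View pics/w2b.png

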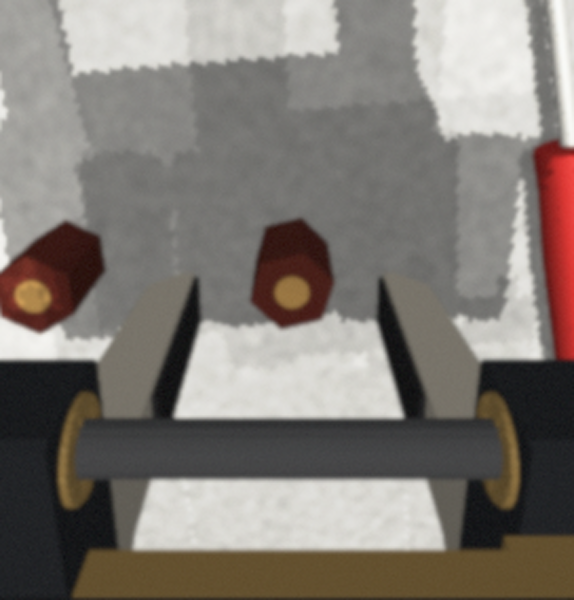

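The standoff is centred between the jaws at (292,292). I'll check its depth along tool x.

Run:
```python
from h import *
np.set_printoptions(precision=1,suppress=True)
c=grab("wrist"); print(ray(c,258.4,238.2,34), ray(c,120+32*272/574,100+296*284/600,34)); s=telemetry.sense()
M=R.from_quat(s["tcp_rot"]).as_matrix(); print(M.T@(ray(c,258.4,238.2,34)-s["eef_pos"]))
# own tip check: fingertip pixel
print(proj(c,s["eef_pos"]+M@[0,28,8.]))
```

```text
[404.8 175.4  34. ] [428.9  95.1  34. ]
[ -0.9  -0.2 -17.6]
[295. 222.]
```

>>> jog_arm(
  commands=[
    [[0,0,0],[0,0,0]],
    [[0,0,0],[0,0,0]],
    [[0,0,0],[0,0,0]],
    [[0,0,0],[0,0,0]],
    [[0,0,0],[0,0,0]],
    [[0,0,0],[0,0,0]],
    [[0,0,-3],[0,0,0]],
    [[0,0,-8],[0,0,0]],
  ],
  grip=0,
  grip_force=20,
)

```text
time: 3.75
eef_pos: [401.2, 174.2, 92.5]
tcp_rot: [-0.138, 0.99, -0.001, -0.003]
force: [1.4, -1.0, 0.1]
width: 0.01
grasp_force: 0.0
```

Run:
```python
from h import *
F=frame(np.pi/2+.285)
plan([482,-55,165],F);plan([482,-55,70],F)
```

```text
shift [-1.49, -24.26, -7.25] rot [-0.0, -0.006, -0.009] t 3.8
shift [-1.54, -24.26, 2.25] rot [-0.0, -0.006, -0.009] t 3.8
```

Run:
```python
from h import *
c=grab("wrist")
cv2.imwrite("pics/w3b.png",cv2.resize(c["color"][:,:,::-1],(700,525),interpolation=cv2.INTER_CUBIC))
```

```text
(no output)
```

View pics/w3b.png

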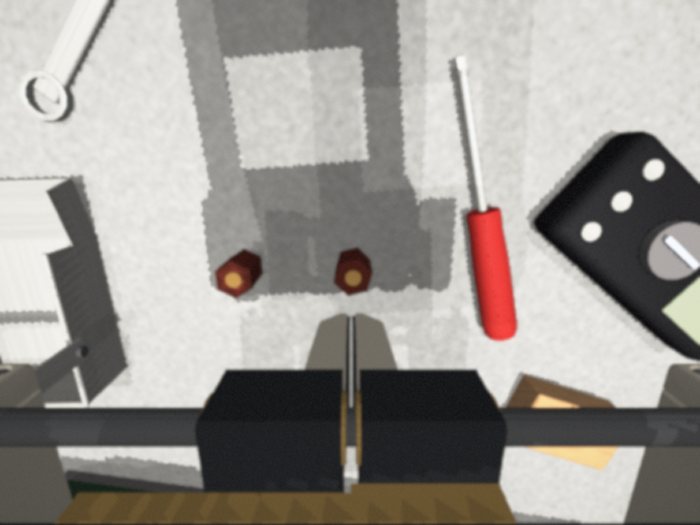

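The jaws closed empty and the standoff still stands, now at (352,275). I'll re-measure it.

Run:
```python
from h import *
np.set_printoptions(precision=1,suppress=True)
def top_centre(c):
    hsv=cv2.cvtColor(c["color"],cv2.COLOR_RGB2HSV)
    m=(hsv[...,0]>10)&(hsv[...,0]<25)&(hsv[...,1]>90)&(hsv[...,2]>60)
    n,l,st,ce=cv2.connectedComponentsWithStats(m.astype(np.uint8))
    return [(ce[i],st[i,4],ray(c,*ce[i],34)) for i in range(1,n) if 20<st[i,4]<300]
c=grab("wrist")
for a in top_centre(c): print(*a)
k=512/700; print(ray(c,352*k,277*k,34),ray(c,350*k,250*k,0),ray(c,235*k,280*k,34))
s=telemetry.sense();print(s["eef_pos"],c["mount"])
M=R.from_quat(s["tcp_rot"]).as_matrix()
for z in(8,0,-11): print(z,proj(c,s["eef_pos"]+M@[0,0,z])/k)
```

```text
[257.4 195.3] 131 [403.5 174.7  34. ]
[172.8 196.6] 124 [427.2  95.6  34. ]
[251.3 312.2] 205 [538.9 206.   34. ]
[261.4 311.4] 206 [534.8 216.6  34. ]
[429.4 327.3] 48 [503.7 409.5  34. ]
[410.7 176.8  34. ] [400.8 172.5   0. ] [435.8  96.3  34. ]
[405.1 175.7 100.2] [[  -0.    -1.    -0.3   83.5]
 [   1.    -0.     0.    -1.6]
 [  -0.    -0.3    1.  -188.2]
 [   0.     0.     0.     1. ]]
8 [353.3 301.9]
0 [353.5 307.6]
-11 [353.6 316.1]
```

>>> jog_arm(
  commands=[
    [[0,0,0],[0,0,0]],
    [[0,0,0],[0,0,0]],
    [[0,0,0],[0,0,0]],
    [[0,0,0],[0,0,0]],
    [[0,0,3],[0,0,0]],
    [[0,0,6],[0,0,0]],
    [[0,0,8.4],[0,0,0]],
    [[0,0,8.4],[0,0,0]],
  ],
  grip=0.6,
)

```text
time: 4.65
eef_pos: [400.8, 174.1, 6.9]
tcp_rot: [-0.138, 0.99, -0.001, -0.003]
force: [-0.6, -0.3, 0.7]
width: 0.589
grasp_force: 0.0
```

>>> jog_arm(
  commands=[
    [[0,0,0],[0,0,0]],
    [[0,0,0],[0,0,0]],
    [[0,0,0],[0,0,0]],
    [[0,0,0],[0,0,0]],
    [[0,0,0],[0,0,0]],
    [[0,0,0],[0,0,0]],
    [[0,0,0],[0,0,0]],
    [[0,0,0],[0,0,0]],
  ],
  grip=0.1,
)

```text
time: 5.45
eef_pos: [403.2, 175.0, 10.9]
tcp_rot: [-0.138, 0.99, 0.0, 0.0]
force: [-0.6, -0.1, 5.8]
width: 0.261
grasp_force: 20.0
```

Gripped: the width of 0.261 is 24.3 mm. The first miss was just the lift starting before the slow fingers had closed.

Run:
```python
from h import *
F=frame(np.pi/2+.285)
plan([482,-55,130],F);plan([482,-55,45],F)
```

```text
shift [-1.32, -24.28, -11.91] rot [0.0, 0.001, -0.009] t 5.5
shift [-1.31, -24.28, -3.41] rot [0.0, 0.001, -0.009] t 5.5
```

>>> jog_arm(
  commands=[
    [[0,0,-4],[0,0,0]],
    [[0,0,-8],[0,0,0]],
    [[-0.4,-4,-11.9],[0,0,0]],
    [[-0.7,-8.5,-11.9],[0,0,0]],
    [[-1,-13,-11.9],[0,0,0]],
    [[-1.3,-17.5,-11.9],[0,0,0]],
    [[-1.3,-21.5,-11.9],[0,0,0]],
    [[-1.3,-24.3,-11.9],[0,0,0]],
  ],
)

```text
time: 6.25
eef_pos: [481.8, -57.8, 129.1]
tcp_rot: [-0.137, 0.991, -0.0, -0.0]
force: [0.3, 0.4, 0.0]
width: 0.255
grasp_force: 20.0
```

>>> jog_arm(
  commands=[
    [[0,0,0],[0,0,0]],
    [[0,0,0],[0,0,0]],
    [[0,0,2],[0,0,0]],
    [[0,0,4],[0,0,0]],
    [[0,0,6],[0,0,0]],
    [[0,0,7.5],[0,0,0]],
    [[0,0,8.5],[0,0,0]],
    [[0,0,8.5],[0,0,0]],
  ],
)

```text
time: 7.05
eef_pos: [481.0, -54.8, 43.2]
tcp_rot: [-0.138, 0.99, 0.0, -0.001]
force: [0.1, -0.6, 0.5]
width: 0.259
grasp_force: 20.0
```

>>> jog_arm(
  commands=[
    [[0,0,0],[0,0,0]],
    [[0,0,0],[0,0,0]],
    [[0,0,0],[0,0,0]],
    [[0,0,0],[0,0,0]],
    [[0,0,0],[0,0,0]],
    [[0,0,-2],[0,0,0]],
    [[0,0,-5],[0,0,0]],
    [[0,0,-8.5],[0,0,0]],
  ],
  grip=0.45,
)

```text
time: 7.85
eef_pos: [481.0, -55.3, 129.6]
tcp_rot: [-0.138, 0.99, 0.0, -0.001]
force: [1.4, 0.0, -0.4]
width: 0.45
grasp_force: 0.0
```

```bash
cat >> h.py <<'E'
def brass(c,z=34):
    hsv=cv2.cvtColor(c["color"],cv2.COLOR_RGB2HSV)
    m=(hsv[...,0]>10)&(hsv[...,0]<25)&(hsv[...,1]>90)&(hsv[...,2]>60)
    n,l,st,ce=cv2.connectedComponentsWithStats(m.astype(np.uint8))
    return [(ce[i].round(1),st[i,4],ray(c,*ce[i],z).round(1)) for i in range(1,n) if 20<st[i,4]<300]
E
python3 - <<'E'
from h import *
c=grab("wrist","pics/w4.png")
for a in brass(c): print(*a)
F=frame(np.pi/2+.285)
plan([426.5,95.5,90],F);plan([426.5,95.5,12],F)
E
```

```text
[410.1 179.6] 83 [427.   96.9  34. ]
[258.4 192.5] 115 [484.3 -53.6  34. ]
shift [1.35, 16.1, 4.58] rot [-0.003, 0.005, -0.009] t 7.9
shift [1.39, 16.12, 12.38] rot [-0.003, 0.005, -0.009] t 7.9
```

View pics/w4.png

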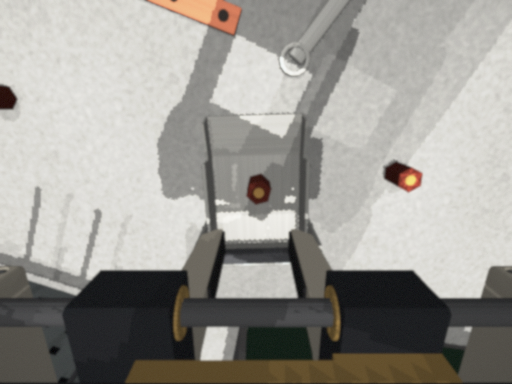

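The first standoff stands inside the scuttle at (258,190). The second is at (408,179), or (427,96) in world. I'll fetch it.

>>> jog_arm(
  commands=[
    [[0.4,4,0],[0,0,0]],
    [[0.8,8,0],[0,0,0]],
    [[1.1,12,0],[0,0,0]],
    [[1.4,16.1,2],[0,0,0]],
    [[1.4,16.1,6],[0,0,0]],
    [[1.4,16.1,9.5],[0,0,0]],
    [[1.4,16.1,11.5],[0,0,0]],
    [[1.4,16.1,12.1],[0,0,0]],
  ],
  grip=0.6,
)

```text
time: 8.7
eef_pos: [423.0, 95.6, 6.1]
tcp_rot: [-0.138, 0.99, -0.0, -0.001]
force: [-0.5, 1.1, -0.2]
width: 0.6
grasp_force: 0.0
```

>>> jog_arm(
  commands=[
    [[0,0,0],[0,0,0]],
    [[0,0,0],[0,0,0]],
    [[0,0,0],[0,0,0]],
    [[0,0,0],[0,0,0]],
    [[0,0,0],[0,0,0]],
    [[0,0,0],[0,0,0]],
    [[0,0,0],[0,0,0]],
    [[0,0,0],[0,0,0]],
  ],
  grip=0.1,
)

```text
time: 9.5
eef_pos: [424.7, 95.7, 8.9]
tcp_rot: [-0.138, 0.99, -0.0, 0.001]
force: [-0.1, -1.6, 6.4]
width: 0.253
grasp_force: 20.0
```

Run:
```python
from h import *
F=frame(np.pi/2+.285)
u=np.array([np.cos(.285),np.sin(.285),0]); 
B=np.array([516,-45,0]); p=B-57*u; print(p)
for z in (130,45): plan(p+[0,0,z],F)
```

```text
[461.2992858  -61.02597472   0.        ]
shift [0.74, -16.08, -12.11] rot [-0.0, 0.001, -0.009] t 9.5
shift [0.75, -16.08, -3.61] rot [-0.0, 0.001, -0.009] t 9.5
```

>>> jog_arm(
  commands=[
    [[0,0,-4],[0,0,0]],
    [[0,0,-8.5],[0,0,0]],
    [[0.3,-2,-12],[0,0,0]],
    [[0.6,-6,-12],[0,0,0]],
    [[1,-10,-12],[0,0,0]],
    [[1,-13.5,-12],[0,0,0]],
    [[1,-16.1,-12],[0,0,0]],
    [[1,-16.1,-12],[0,0,0]],
  ],
)

```text
time: 10.3
eef_pos: [458.7, -64.3, 128.0]
tcp_rot: [-0.136, 0.991, -0.0, -0.0]
force: [-0.3, 0.2, -0.2]
width: 0.253
grasp_force: 20.0
```

>>> jog_arm(
  commands=[
    [[0,0,0],[0,0,0]],
    [[0,0,3],[0,0,0]],
    [[0,0,6],[0,0,0]],
    [[0,0,8],[0,0,0]],
    [[0,0,9.5],[0,0,0]],
    [[0,0,10.3],[0,0,0]],
    [[0,0,10.3],[0,0,0]],
    [[0,0,10.3],[0,0,0]],
  ],
)

```text
time: 11.1
eef_pos: [458.7, -61.6, 25.8]
tcp_rot: [-0.138, 0.99, -0.0, 0.0]
force: [-0.4, 0.3, -1.4]
width: 0.256
grasp_force: 20.0
```

>>> jog_arm(
  commands=[
    [[0,0,0],[0,0,0]],
    [[0,0,0],[0,0,0]],
    [[0,0,0],[0,0,0]],
    [[0,0,0],[0,0,0]],
    [[0,0,0],[0,0,0]],
    [[0,0,-3],[0,0,0]],
    [[0,0,-7],[0,0,0]],
    [[0,0,-11],[0,0,0]],
  ],
  grip=0.45,
)

```text
time: 11.9
eef_pos: [458.1, -61.9, 136.3]
tcp_rot: [-0.138, 0.99, 0.0, -0.0]
force: [1.1, -0.6, -0.3]
width: 0.449
grasp_force: 0.0
```

Run:
```python
from h import *
c=grab("wrist","pics/w5.png")
for a in brass(c): print(*a)
T=grab("top")
for a in brass(T): print("T",*a)
F=frame(np.pi/2)
plan([440,-335,200],F)
```

```text
[235.2  49.1] 149 [ 333.1 -119.4   34. ]
[255.6 202. ] 106 [474.8 -59.6  34. ]
[257.9 223.1] 94 [498.5 -50.1  34. ]
T [311.7 238.9] 193 [ 317.5 -195.9   34. ]
shift [9.36, -25.7, -5.9] rot [-0.002, 0.007, 0.276] t 12.0
```

View pics/w5.png

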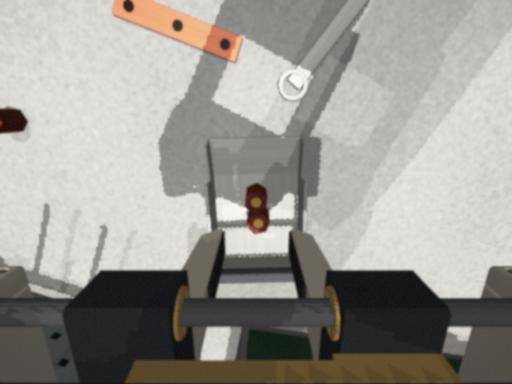

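Both standoffs stand in the scuttle, at (256,203) and (258,222). Now the third one.

>>> jog_arm(
  commands=[
    [[2,-5,-3],[0,0,0.05]],
    [[3.5,-10,-5],[0,0,0.1]],
    [[5.5,-15,-6],[0,0,0.17]],
    [[7.5,-20,-6],[0,0,0.24]],
    [[9.4,-25.7,-6],[0,0,0.28]],
    [[9.4,-25.7,-6],[0,0,0.28]],
    [[9.4,-25.7,-6],[0,0,0.28]],
    [[9.4,-25.7,-6],[0,0,0.28]],
  ],
  grip=0.6,
)

```text
time: 12.8
eef_pos: [437.8, -335.1, 194.3]
tcp_rot: [0.003, 1.0, 0.001, -0.0]
force: [-0.4, 0.9, 0.1]
width: 0.6
grasp_force: 0.0
```

Run:
```python
from h import *
c=grab("wrist","pics/w6.png")
for a in brass(c): print(*a)
p=min(brass(c),key=lambda a:np.hypot(*(a[2][:2]-[463,-345])))[2]; print(p)
F=frame(np.pi/2)
plan([p[0],p[1],12],F)
```

```text
[250.5 195.3] 74 [ 465.4 -343.9   34. ]
[466.3 201. ] 74 [475.3 -56.6  34. ]
[469.  217.6] 66 [499.3 -47.6  34. ]
[ 465.4 -343.9   34. ]
shift [-2.75, -0.95, 18.26] rot [0.001, -0.001, -0.004] t 12.8
```

>>> jog_arm(
  commands=[
    [[-1,-0.4,4],[0,0,0]],
    [[-2,-0.8,8],[0,0,0]],
    [[-2.7,-0.9,12],[0,0,0]],
    [[-2.7,-0.9,15],[0,0,0]],
    [[-2.7,-0.9,17],[0,0,0]],
    [[-2.7,-0.9,18],[0,0,0]],
    [[-2.7,-0.9,18],[0,0,0]],
    [[-2.7,-0.9,18],[0,0,0]],
  ],
)

```text
time: 13.65
eef_pos: [465.7, -343.8, 16.4]
tcp_rot: [0.002, 1.0, -0.0, 0.001]
force: [0.3, -0.2, -0.5]
width: 0.601
grasp_force: 0.0
```

>>> jog_arm(
  commands=[
    [[0,0,0],[0,0,0]],
    [[0,0,0],[0,0,0]],
    [[0,0,0],[0,0,0]],
    [[0,0,0],[0,0,0]],
    [[0,0,0],[0,0,0]],
    [[0,0,0],[0,0,0]],
    [[0,0,0],[0,0,0]],
    [[0,0,-0.5],[0,0,0]],
  ],
  grip=0.1,
)

```text
time: 14.45
eef_pos: [464.8, -343.7, 19.8]
tcp_rot: [0.002, 1.0, 0.0, -0.0]
force: [0.1, -0.4, -0.7]
width: 0.102
grasp_force: 0.0
```

Run:
```python
from h import *
T=grab("top","pics/t2.png")
cv2.imwrite("pics/t2b.png",cv2.resize(T["color"][150:230,220:320][:,:,::-1],(750,600),interpolation=cv2.INTER_CUBIC))
```

```text
(no output)
```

View pics/t2b.png

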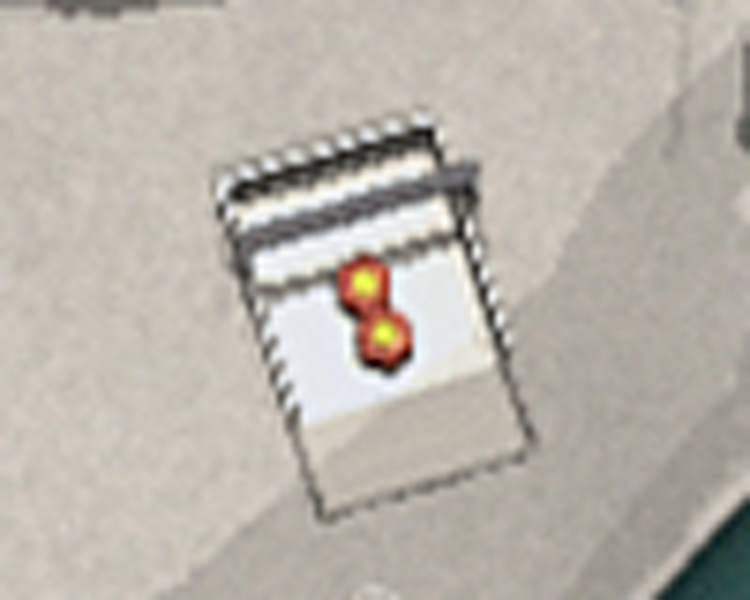

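The top crop shows both standoffs upright mid-floor in the scuttle, at (365,285) and (385,335). The third grasp closed on nothing, so I'll check the wrist view.

Run:
```python
from h import *
np.set_printoptions(precision=1,suppress=True)
c=grab("wrist","pics/w7.png"); s=telemetry.sense(); print(s["eef_pos"],s["width"])
for a in brass(c): print(*a)
cv2.imwrite("pics/w7b.png",cv2.resize(c["color"][130:384,140:372][:,:,::-1],(548,600),interpolation=cv2.INTER_CUBIC))
```

```text
[ 465.4 -344.1   21. ] 0.102226056356861
[493.2  23.4] 202 [ 338.4 -213.1   34. ]
[257.5 233.3] 217 [ 465.6 -344.4   34. ]
[235.6 313.8] 281 [ 533.6 -361.5   34. ]
[277.2 313.7] 276 [ 533.7 -329.5   34. ]
```

View pics/w7b.png

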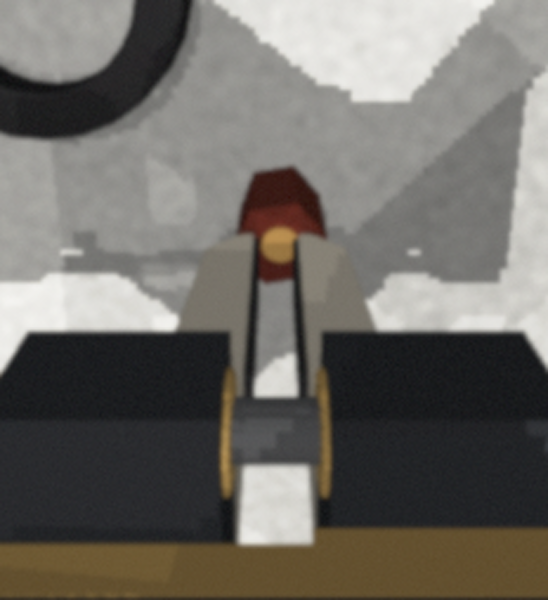

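The fingertips (crop row 237) pass above the standoff's top, and the brass end at (280,243) sits under them. The real tips must therefore be about 20 mm behind the reported TCP. I'll open and go lower in steps, watching the force.

>>> jog_arm(
  commands=[
    [[0,0,0],[0,0,0]],
    [[0,0,0],[0,0,0]],
    [[0,0,0],[0,0,0]],
    [[0,0,0],[0,0,0]],
    [[0,0,0.7],[0,0,0]],
    [[0,0,1.4],[0,0,0]],
    [[0,0,2],[0,0,0]],
    [[0,0,2],[0,0,0]],
  ],
  grip=0.6,
)

```text
time: 15.35
eef_pos: [464.6, -343.5, -1.2]
tcp_rot: [0.002, 1.0, 0.001, -0.001]
force: [0.8, 0.5, -0.1]
width: 0.601
grasp_force: 0.0
```

>>> jog_arm(
  commands=[
    [[0,0,0.2],[0,0,0]],
    [[0,0,0.4],[0,0,0]],
    [[0,0,0.6],[0,0,0]],
    [[0,0,0.6],[0,0,0]],
    [[0,0,0.8],[0,0,0]],
    [[0,0,0.8],[0,0,0]],
    [[0,0,0.8],[0,0,0]],
    [[0,0,0.8],[0,0,0]],
  ],
)

```text
time: 16.15
eef_pos: [465.1, -343.9, -7.7]
tcp_rot: [0.002, 1.0, -0.0, 0.0]
force: [-0.5, 0.2, 0.8]
width: 0.599
grasp_force: 0.0
```

>>> jog_arm(
  commands=[
    [[0,0,0.3],[0,0,0]],
    [[0,0,0.6],[0,0,0]],
    [[0,0,0.6],[0,0,0]],
    [[0,0,0.6],[0,0,0]],
    [[0,0,0.6],[0,0,0]],
    [[0,0,0.6],[0,0,0]],
    [[0,0,0.6],[0,0,0]],
    [[0,0,0.6],[0,0,0]],
  ],
  grip=0.1,
)

```text
time: 16.95
eef_pos: [465.1, -343.9, -13.7]
tcp_rot: [0.002, 1.0, -0.0, 0.0]
force: [-0.2, 0.9, -0.5]
width: 0.281
grasp_force: 20.0
```

Run:
```python
from h import *
np.set_printoptions(precision=1,suppress=True)
s=telemetry.sense();print(s["eef_pos"],s["force"],s["width"])
T=grab("top")
f=lambda u,v,z: ray(T,220+u/7.5,150+v/7.5,z)
A,B=f(243,238,108),f(480,175,108); C,D=f(323,520,13),f(533,450,13)
print(A,B,(A+B)/2,C,D,(C+D)/2,np.arctan2(*( (B-A)[:2]*[1,-1])), np.arctan2(*((D-C)[:2]*[1,-1])))
print(f(365,285,36),f(385,335,36))
```

```text
[ 465.1 -343.9  -13.7] [-0.2  0.9 -0.5] 0.2805733441781845
[499.    3.3 108. ] [ 527.1 -100.4  108. ] [513.1 -48.6 108. ] [386.7 -32.7  13. ] [ 418.9 -129.3   13. ] [402.8 -81.   13. ] 0.2642779381818487 0.3217768453382718
[491.7 -51.9  36. ] [468.6 -60.9  36. ]
```

Run:
```python
from h import *
np.set_printoptions(precision=2,suppress=True)
s=telemetry.sense();print(s["joint_pos"])
th=.285
u=np.array([np.cos(th),np.sin(th),0]); v=np.array([-np.sin(th),np.cos(th),0])
B=np.array([515,-47,0]); p=B-50*u-31*v; print(p)
F=frame(th)
plan(p+[0,0,110],F);plan(p+[0,0,13],F)
```

```text
[-0.68  0.05  1.87 -0.    1.22 -2.25]
[475.73 -90.81   0.  ]
shift [-0.96, 25.32, -12.38] rot [-0.0, 0.0, 1.282] t 17.0
shift [-0.96, 25.32, -2.68] rot [-0.0, 0.0, 1.282] t 17.0
```

>>> jog_arm(
  commands=[
    [[0,0,-4],[0,0,0]],
    [[0,0,-8],[0,0,0]],
    [[0,2,-12.4],[0,0,0.1]],
    [[-0.3,6,-12.4],[0,0,0.25]],
    [[-0.5,11,-12.4],[0,0,0.4]],
    [[-0.8,16,-12.4],[0,0,0.55]],
    [[-1,21,-12.4],[0,0,0.7]],
    [[-1,25.3,-12.4],[0,0,0.85]],
  ],
)

```text
time: 17.8
eef_pos: [476.1, -99.1, 110.5]
tcp_rot: [0.393, 0.919, 0.0, 0.0]
force: [1.3, -0.5, 0.2]
width: 0.289
grasp_force: 20.0
```

Run:
```python
from h import *
p=np.array([475.73,-90.81,0]);F=frame(.285)
plan(p+[0,0,110],F);plan(p+[0,0,13],F); s=telemetry.sense();print(s["width"],s["joint_pos"].round(2))
```

```text
shift [0.63, 0.55, 0.05] rot [0.0, 0.0, 0.477] t 17.8
shift [0.63, 0.55, 9.75] rot [0.0, 0.0, 0.477] t 17.8
0.28856093931243015 [-0.26 -0.27  1.95  0.    1.46 -1.02]
```

>>> jog_arm(
  commands=[
    [[0,0,0],[0,0,0.14]],
    [[0,0,0],[0,0,0.28]],
    [[0,0,0],[0,0,0.43]],
    [[0,0,0],[0,0,0.43]],
    [[0,0,0],[0,0,0.43]],
    [[0,0,3],[0,0,0.43]],
    [[0,0,6],[0,0,0.43]],
    [[0,0,6],[0,0,0.43]],
  ],
)

```text
time: 18.6
eef_pos: [474.3, -100.5, 46.8]
tcp_rot: [0.577, 0.817, -0.001, -0.003]
force: [0.5, 0.3, 0.3]
width: 0.284
grasp_force: 20.0
```

Run:
```python
from h import *
p=np.array([475.73,-90.81,0]);F=frame(.285)
plan(p+[0,0,13],F); s=telemetry.sense();print(s["width"],s["force"])
```

```text
shift [0.85, 0.47, 3.38] rot [-0.005, -0.003, 0.056] t 18.6
0.283599947867981 [0.52425272 0.28794914 0.2765451 ]
```

>>> jog_arm(
  commands=[
    [[0.8,0.5,0],[0,0,0.05]],
    [[0.8,0.5,0],[0,0,0.05]],
    [[0.8,0.5,1],[0,0,0.05]],
    [[0.8,0.5,2],[0,0,0.05]],
    [[0.8,0.5,3],[0,0,0.05]],
    [[0.8,0.5,3.4],[0,0,0.05]],
    [[0.8,0.5,3.4],[0,0,0.05]],
    [[0.8,0.5,3.4],[0,0,0.05]],
  ],
)

```text
time: 19.4
eef_pos: [478.4, -91.7, 16.3]
tcp_rot: [0.598, 0.801, -0.0, -0.0]
force: [0.6, 0.4, 0.6]
width: 0.287
grasp_force: 20.0
```

>>> jog_arm(
  commands=[
    [[0,0,0],[0,0,0]],
    [[0,0,0],[0,0,0]],
    [[0,0,0],[0,0,0]],
    [[0,0,0],[0,0,0]],
    [[0,0,-2],[0,0,0]],
    [[0,0,-5],[0,0,0]],
    [[0,0,-9],[0,0,0]],
    [[0,0,-13],[0,0,0]],
  ],
  grip=0.45,
)

```text
time: 20.2
eef_pos: [478.0, -91.5, 147.6]
tcp_rot: [0.598, 0.801, -0.0, -0.0]
force: [0.9, 0.1, 0.4]
width: 0.451
grasp_force: 0.0
```

Run:
```python
from h import *
c=grab("wrist"); T=grab("top","pics/t3.png"); S=grab("scene","pics/s3.png"); s=telemetry.sense(); print(s["eef_pos"])
for a in brass(c,36): print(*a)
for a in brass(T,36): print('T',*a)
W=c["color"][:,:,::-1]; 
o=np.zeros((600,800,3),np.uint8)
o[:300,:400]=cv2.resize(W,(400,300)); o[:300,400:]=cv2.resize(T["color"][140:230,215:335][:,:,::-1],(400,300),interpolation=cv2.INTER_CUBIC)
o[300:]=cv2.resize(T["color"][60:165,60:340][:,:,::-1],(800,300),interpolation=cv2.INTER_CUBIC)
cv2.imwrite("pics/m3.png",o)
```

```text
[479.40021554 -91.90436543 148.88082455]
[282.5 156. ] 114 [497.3 -51.3  36. ]
[259.4 157.5] 114 [473.7 -60.   36. ]
[134.4 180.7] 74 [ 347.1 -124.5   36. ]
[256.8 185.8] 101 [480.  -91.5  36. ]
T [314.8 239.3] 150 [ 316.3 -206.2   36. ]
```

View pics/m3.png

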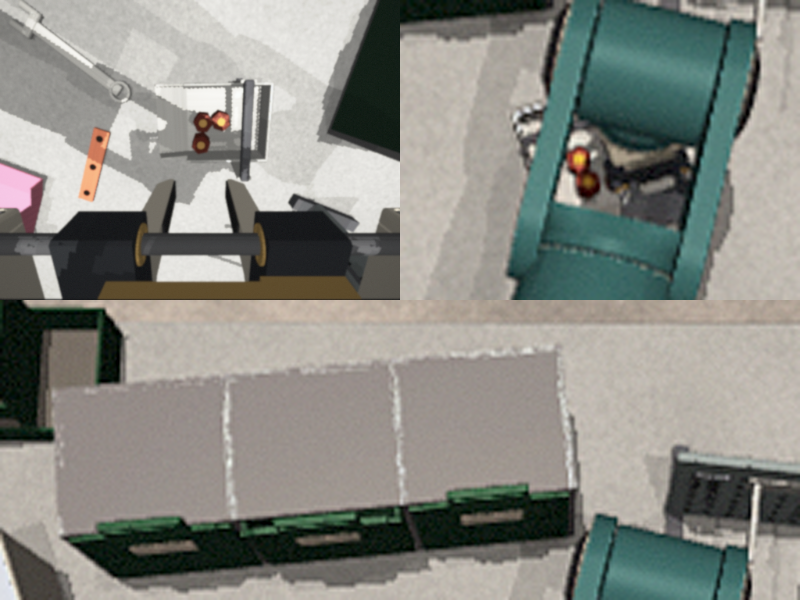

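The wrist panel shows all three standoffs in the scuttle, at (203,122), (220,120) and (201,145). Below it, the bins have tabs at about (142,523), (318,520) for the middle one (slightly ajar), and (488,494). Next I'll take the unit's pose from its roof edges.

Run:
```python
from h import *
np.set_printoptions(precision=1,suppress=True)
T=grab("top"); f=lambda u,v,z: ray(T,60+u/2.857,60+(v-300)/2.857,z)
for n,u,v,z in [("FL",62,535,190),("F1",235,518,190),("F2",405,503,190),("FR",572,488,190),("BL",53,390,190),("B1",228,378,190),("B2",393,362,190),("BR",557,348,190),
 ("tL",142,519,225),("tM",318,516,225),("tR",488,489,225),("tLa",98,520,225),("tLb",185,517,225),("tMa",272,520,225),("tMb",360,513,225),("tRa",448,494,225),("tRb",527,486,225)]:
    print(n,f(u,v,z))
F=frame(.1)
plan([610,225,340],F); print(telemetry.sense()["joint_pos"])
```

```text
FL [608.5 536.3 190. ]
F1 [627.9 348.4 190. ]
F2 [645.2 162.3 190. ]
FR [662.6 -21.8 190. ]
BL [775.8 556.4 190. ]
B1 [790.3 362.6 190. ]
B2 [809.6 178.7 190. ]
BR [826.7  -5.4 190. ]
tL [616.1 438.9 225. ]
tM [619.6 251.1 225. ]
tR [649.9  69.2 225. ]
tLa [615.  485.8 225. ]
tLb [618.4 393.2 225. ]
tMa [615.1 300.2 225. ]
tMb [622.9 206.2 225. ]
tRa [644.2 112.2 225. ]
tRb [653.3  27.2 225. ]
shift [26.62, 21.61, -19.31] rot [0.001, 0.001, 0.188] t 20.4
[-0.2 -0.3  1.9 -0.   1.5 -0.5]
```

>>> jog_arm(
  commands=[
    [[0,0,-5],[0,0,0]],
    [[0,0,-10],[0,0,0]],
    [[3,2,-14],[0,0,0.04]],
    [[6,5,-17],[0,0,0.08]],
    [[9,8,-19.3],[0,0,0.12]],
    [[12.5,11,-19.3],[0,0,0.16]],
    [[16,14,-19.3],[0,0,0.19]],
    [[20,16.5,-19.3],[0,0,0.19]],
  ],
  grip=0.45,
)

```text
time: 21.2
eef_pos: [580.5, 148.8, 337.2]
tcp_rot: [0.672, 0.74, -0.001, -0.001]
force: [0.4, -1.2, 0.7]
width: 0.451
grasp_force: 0.0
```

>>> jog_arm(
  commands=[
    [[3,2.3,0],[0,0,0]],
    [[6.6,5.1,0],[0,0,0]],
    [[6.6,5.1,0],[0,0,0]],
    [[6.6,5.1,0],[0,0,0]],
    [[6.6,5.1,0],[0,0,0]],
    [[6.6,5.1,0],[0,0,0]],
    [[6.6,5.1,0],[0,0,0]],
    [[6.6,5.1,0],[0,0,0]],
  ],
)

```text
time: 22.0
eef_pos: [623.9, 217.0, 339.7]
tcp_rot: [0.672, 0.741, 0.0, 0.0]
force: [0.1, -0.2, 0.5]
width: 0.451
grasp_force: 0.0
```

Run:
```python
from h import *
c=grab("wrist","pics/w8.png"); print(telemetry.sense()["eef_pos"])
cv2.imwrite("pics/w8b.png",cv2.resize(c["color"][:,:,::-1],(800,600),interpolation=cv2.INTER_CUBIC))
```

```text
[623.93952578 217.16968461 339.61761114]
```

View pics/w8b.png

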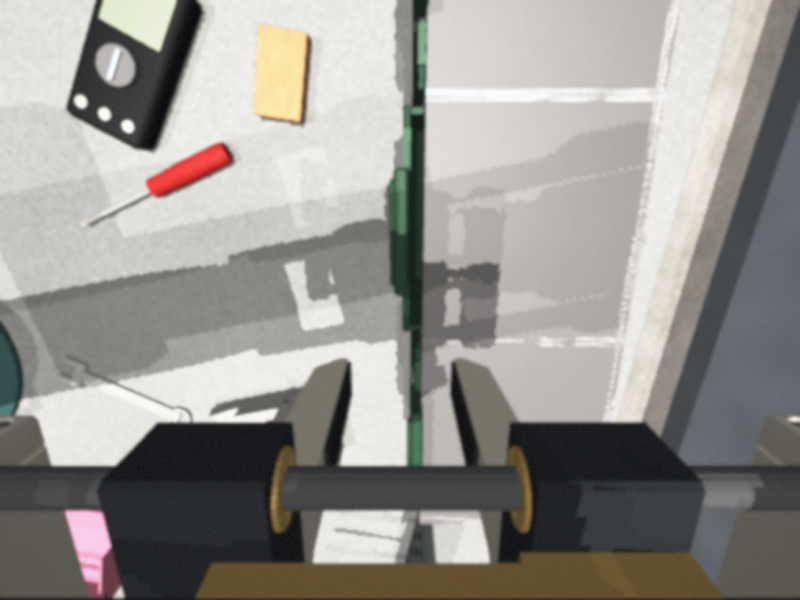

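The middle tab shows at columns 392–410, rows 168–295, slightly ajar. The shut fronts lie along columns 412–423, and the divider lines are at rows 95 and 342.

Run:
```python
from h import *
np.set_printoptions(precision=1,suppress=True)
c=grab("wrist"); k=.64
f=lambda u,v,z: ray(c,u*k,v*k,z)
for n,u,v,z in [("tab a L",392,170,225),("tab a R",410,170,225),("tab b L",392,295,225),("tab b R",410,295,225),("frontTopA",405,108,182),("frontTopB",405,328,182),("div1 front",427,95,190),("div2 front",424,342,190),("div1 back",655,95,190),("div2 back",617,342,190),("ltab",416,20,225),("ltabR",426,20,225),("ltabend",420,88,225),("rtab",410,420,225),("rtabend",412,420,225)]:
    print(n,f(u,v,z))
```

```text
tab a L [612.1 298.8 225. ]
tab a R [624.1 300.  225. ]
tab b L [620.  212.2 225. ]
tab b R [633.  213.4 225. ]
frontTopA [617.  342.7 182. ]
frontTopB [634.  171.5 182. ]
div1 front [631.7 351.6 190. ]
div2 front [650.8 163.5 190. ]
div1 back [793.  367.2 190. ]
div2 back [812.8 179.  190. ]
ltab [618.8 386.8 225. ]
ltabR [624.9 387.4 225. ]
ltabend [625.3 349.9 225. ]
rtab [643.8 109.5 225. ]
rtabend [645.4 109.7 225. ]
```

Run:
```python
from h import *
plan([621.5,254.5,175],frame(.095))
```

```text
shift [3.73, 0.11, 16.45] rot [0.0, -0.0, 0.002] t 22.1
```

>>> jog_arm(
  commands=[
    [[2,0.1,2],[0,0,0]],
    [[3.7,0.1,5],[0,0,0]],
    [[3.7,0.1,8.5],[0,0,0]],
    [[3.7,0.1,12],[0,0,0]],
    [[3.7,0.1,14.5],[0,0,0]],
    [[3.7,0.1,16],[0,0,0]],
    [[3.7,0.1,16.4],[0,0,0]],
    [[3.7,0.1,16.4],[0,0,0]],
  ],
)

```text
time: 22.9
eef_pos: [621.6, 254.6, 175.9]
tcp_rot: [0.672, 0.741, 0.0, 0.0]
force: [0.9, 0.3, -0.5]
width: 0.451
grasp_force: 0.0
```

>>> jog_arm(
  commands=[
    [[0,0,0],[0,0,0]],
    [[0,0,0],[0,0,0]],
    [[0,0,0],[0,0,0]],
    [[0,0,0],[0,0,0]],
    [[0,0,0],[0,0,0]],
    [[0,0,0],[0,0,0]],
    [[0,0,0],[0,0,0]],
    [[0,0,0],[0,0,0]],
  ],
  grip=0,
  grip_force=15,
)

```text
time: 23.7
eef_pos: [621.7, 254.6, 175.6]
tcp_rot: [0.672, 0.741, 0.0, 0.0]
force: [2.4, 1.0, 3.4]
width: 0.122
grasp_force: 15.0
```

Gripped on the tab at 11.3 mm. Now I'll pull it along the hinge arc, first part.

>>> jog_arm(
  commands=[
    [[0,-0.8,0.1],[-0.05,0,0]],
    [[0,-1.64,0.19],[-0.1,0,0]],
    [[0,-2.5,0.35],[-0.15,0,0]],
    [[0,-3.26,0.55],[-0.2,0,0]],
    [[0,-4.05,0.8],[-0.25,0,0]],
    [[0,-4.84,1.06],[-0.3,0,0]],
    [[0,-4.84,1.06],[-0.3,0,0]],
    [[0,-4.84,1.06],[-0.3,0,0]],
  ],
)

```text
time: 24.5
eef_pos: [572.6, 249.6, 163.4]
tcp_rot: [0.664, 0.733, 0.109, 0.1]
force: [5.7, 0.7, -10.1]
width: 0.119
grasp_force: 14.8
```

Run:
```python
from h import *
np.set_printoptions(precision=3,suppress=True)
s=telemetry.sense(); print(s["eef_pos"],s["force"],s["torque"],s["width"],s["joint_pos"])
c=.095
for f in (.1,.2,.3,.4,.45,.48,.5):
    # from alpha=.366 in tool frame rotated: express in current tool axes
    a0=.0663;r=166
    P=lambda a: np.array([-r*np.sin(a),-r*np.cos(a)]) # (y_t,z_t) in original tool axes
    d=P(a0+.3+f)-P(a0+.3); t=.3
    # new tool axes: rot by -t about x
    yh=np.array([np.cos(t),-np.sin(t)]); zh=np.array([np.sin(t),np.cos(t)])
    print(f,d@yh,d@zh)
```

```text
[572.633 249.605 163.44 ] [  5.743   0.66  -10.096] [ 0.042 -0.47  -0.012] 0.11934702326928176 [ 0.418 -0.174  1.804 -0.098  1.231  0.34 ]
0.1 -16.480994168101155 1.925428375312757
0.2 -32.68742992006845 5.486591586231439
0.3 -48.4573779070036 10.6479076671166
0.4 -63.633270021472924 17.357806453792293
0.45 -70.95078621093975 21.273110519827405
0.48 -75.2441279648541 23.796155626418976
0.5 -78.06347376595158 25.549244855579705
```

>>> jog_arm(
  commands=[
    [[0,-0.8,0.1],[-0.05,0,0]],
    [[0,-1.65,0.19],[-0.1,0,0]],
    [[0,-3.27,0.55],[-0.2,0,0]],
    [[0,-4.85,1.06],[-0.3,0,0]],
    [[0,-5.6,1.4],[-0.35,0,0]],
    [[0,-6.36,1.74],[-0.4,0,0]],
    [[0,-6.8,1.95],[-0.43,0,0]],
    [[0,-6.8,1.95],[-0.43,0,0]],
  ],
)

```text
time: 25.3
eef_pos: [513.8, 243.8, 125.2]
tcp_rot: [0.628, 0.692, 0.264, 0.24]
force: [10.1, 0.0, -10.3]
width: 0.118
grasp_force: 14.8
```

>>> jog_arm(
  commands=[
    [[0,-0.2,0.05],[0,0,0]],
    [[0,-0.4,0.1],[-0.02,0,0]],
    [[0,-0.6,0.2],[-0.03,0,0]],
    [[0,-0.8,0.3],[-0.04,0,0]],
    [[0,-0.8,0.3],[-0.05,0,0]],
    [[0,-0.8,0.3],[-0.05,0,0]],
    [[0,-0.8,0.3],[-0.05,0,0]],
    [[0,-0.8,0.3],[-0.05,0,0]],
  ],
)

```text
time: 26.1
eef_pos: [513.3, 244.0, 123.8]
tcp_rot: [0.62, 0.684, 0.284, 0.257]
force: [15.2, -6.5, 16.2]
width: 0.112
grasp_force: 15.0
```

The measured angle matches the stop at 0.8 rad, and the force rose there. I'll release and back out along the tool axis.

>>> jog_arm(
  commands=[
    [[0,0.3,0],[0.02,0,0]],
    [[0,0.3,0],[0.02,0,0]],
    [[0,0.3,0],[0.02,0,0]],
    [[0,0.3,0],[0.02,0,0]],
    [[0,0.3,0],[0.02,0,0]],
    [[0,0.3,-3],[0.02,0,0]],
    [[0,0.3,-7],[0.02,0,0]],
    [[0,0.3,-11],[0.02,0,0]],
  ],
  grip=0.4,
)

```text
time: 26.9
eef_pos: [434.4, 235.6, 198.8]
tcp_rot: [0.624, 0.688, 0.274, 0.249]
force: [1.0, 0.2, 0.7]
width: 0.4
grasp_force: 0.0
```

Run:
```python
from h import *
s=telemetry.sense(); print(s["eef_pos"].round(1),s["width"])
T=grab("top","pics/t4.png"); S=grab("scene","pics/s4.png")
b=np.array([515,-47,0.])
plan([480,80,300],frame(.285)); 
# expected open tab top & panel top corner in top view
H=np.array([632.6,255,10]);x=np.array([np.cos(.095),np.sin(.095),0]);y=np.array([-x[1],x[0],0])
for t in (.7,.8):
  for yy in (45,-45): print(t,proj(T,H+x*-215*np.sin(t)+[0,0,215*np.cos(t)]+y*yy),proj(S,H+x*-215*np.sin(t)+[0,0,215*np.cos(t)]+y*yy))
o=np.zeros((600,800,3),np.uint8)
o[:,:400]=cv2.resize(T["color"][80:230,100:200][:,:,::-1],(400,600),interpolation=cv2.INTER_CUBIC)
o[:,400:]=cv2.resize(S["color"][20:200,200:320][:,:,::-1],(400,600),interpolation=cv2.INTER_CUBIC)
cv2.imwrite("pics/m4.png",o)
```

```text
[434.4 235.6 198.8] 0.39962097775693123
shift [-16.04, 8.87, -4.93] rot [0.764, 0.067, -0.178] t 27.0
0.7 [161.52265659 180.24273367] [228.02571056 101.91406074]
0.7 [190.3307326  177.55367348] [239.20235448 121.92907159]
0.8 [162.74338349 186.05697793] [224.08460473 106.09348042]
0.8 [191.32097336 183.37925755] [235.09696398 126.06466501]
```

>>> jog_arm(
  commands=[
    [[-3,0,-4],[0,0,0]],
    [[-6,2,-5],[0.1,0.01,-0.03]],
    [[-9,4,-5],[0.24,0.02,-0.06]],
    [[-12,6,-5],[0.38,0.03,-0.09]],
    [[-14,7.5,-5],[0.52,0.05,-0.12]],
    [[-16,8.9,-5],[0.65,0.06,-0.15]],
    [[-16,8.9,-5],[0.76,0.07,-0.18]],
    [[-16,8.9,-5],[0.76,0.07,-0.18]],
  ],
  grip=0.5,
)

```text
time: 27.8
eef_pos: [483.1, 78.8, 294.1]
tcp_rot: [0.6, 0.8, -0.005, -0.003]
force: [0.3, 0.4, -0.9]
width: 0.501
grasp_force: 0.0
```

Run:
```python
from h import *
plan([510,-47,170],frame(.285)); plan([510,-47,64],frame(.285))
T=grab("top","pics/t5.png")
g=T["color"].astype(int); m=(g[...,1]>g[...,0]+15)&(g[...,1]>g[...,2]+8)
for u in range(155,200,4): print(u,np.where(m[100:200,u])[0][[0,-1]]+100 if m[100:200,u].any() else None)
```

```text
shift [-12.83, -0.81, 12.42] rot [-0.011, 0.0, -0.0] t 27.8
shift [-12.83, -0.69, 23.02] rot [-0.011, 0.0, -0.0] t 27.8
155 [137 179]
159 [136 179]
163 [136 186]
167 [136 186]
171 [135 186]
175 [135 185]
179 [135 185]
183 [145 184]
187 [181 184]
191 None
195 None
199 None
```

The bin is fully open: the tab edge at row 186 matches the prediction for 0.8 rad. Now I'll look over the scuttle bar before gripping.

>>> jog_arm(
  commands=[
    [[-4,0,4],[0,0,0]],
    [[-8,-0.3,8],[0,0,0]],
    [[-11,-0.3,10],[0,0,0]],
    [[-12.7,-0.3,12],[0,0,0]],
    [[-12.7,-0.3,12.4],[-0.01,0,0]],
    [[-12.7,-0.3,12.4],[-0.01,0,0]],
    [[-12.7,-0.3,12.4],[-0.01,0,0]],
    [[-12.7,-0.3,12.4],[-0.01,0,0]],
  ],
)

```text
time: 28.65
eef_pos: [514.2, -42.1, 173.8]
tcp_rot: [0.599, 0.801, 0.003, 0.004]
force: [0.2, 0.0, -0.5]
width: 0.502
grasp_force: 0.0
```

Run:
```python
from h import *
np.set_printoptions(precision=1,suppress=True)
c=grab("wrist","pics/w9.png"); s=telemetry.sense(); print(s["eef_pos"],R.from_quat(s["tcp_rot"]).as_matrix())
for a in brass(c,36): print(*a)
# bar: dark grey strip near predicted position
B=np.array([515,-47,111.]); th=.285
u=np.array([np.cos(th),np.sin(th),0]); v=np.array([-u[1],u[0],0])
g=cv2.cvtColor(c["color"],cv2.COLOR_RGB2GRAY)
for k in (-30,-15,15,30,45):
    pr=[]
    for d in range(-24,25,2):
        q=proj(c,B+k*v+d*u).round().astype(int); pr.append(int(g[q[1],q[0]]) if 0<=q[1]<384 and 0<=q[0]<512 else -1)
    print(k,proj(c,B+k*v).round(),pr)
```

```text
[514.2 -42.2 173.6] [[-0.3  1.   0. ]
 [ 1.   0.3  0. ]
 [-0.   0.  -1. ]]
[217.6 184. ] 86 [473.3 -60.3  36. ]
[238.6 182.4] 86 [497.3 -51.2  36. ]
[216.5 208.7] 81 [479.7 -91.8  36. ]
-30 [254. 232.] [161, 162, 163, 160, 163, 159, 161, 162, 166, 167, 135, 81, 73, 76, 74, 78, 95, 207, 240, 239, 235, 236, 240, 241, 239]
-15 [254. 218.] [95, 95, 94, 96, 93, 93, 95, 95, 93, 94, 91, 70, 63, 65, 64, 62, 77, 93, 94, 95, 94, 94, 94, 93, 95]
15 [254. 189.] [179, 153, 93, 71, 65, 65, 67, 69, 120, 175, 186, 124, 66, 66, 65, 76, 154, 182, 161, 161, 160, 159, 160, 165, 225]
30 [254. 173.] [62, 73, 45, 43, 41, 43, 37, 37, 34, 47, 108, 88, 66, 65, 65, 71, 134, 159, 165, 148, 143, 149, 145, 140, 143]
45 [253. 157.] [177, 176, 177, 174, 176, 175, 174, 174, 158, 134, 122, 76, 66, 64, 65, 73, 121, 132, 132, 133, 156, 227, 243, 244, 243]
```

>>> jog_arm(
  commands=[
    [[-0.5,0.15,2],[0.01,0,0]],
    [[-0.5,0.15,4],[0.01,0,0]],
    [[-0.5,0.15,6],[0.01,0,0]],
    [[-0.5,0.15,8],[0.01,0,0]],
    [[-0.5,0.15,10],[0.01,0,0]],
    [[-0.5,0.15,11.2],[0.01,0,0]],
    [[-0.5,0.15,11.2],[0.01,0,0]],
    [[-0.5,0.15,11.2],[0.01,0,0]],
  ],
)

```text
time: 29.5
eef_pos: [517.8, -47.2, 60.8]
tcp_rot: [0.599, 0.801, -0.001, -0.0]
force: [-0.2, -0.4, 0.5]
width: 0.5
grasp_force: 0.0
```

>>> jog_arm(
  commands=[
    [[0,0,0],[0,0,0]],
    [[0,0,0],[0,0,0]],
    [[0,0,0],[0,0,0]],
    [[0,0,0],[0,0,0]],
    [[0,0,0],[0,0,0]],
    [[0,0,0],[0,0,0]],
    [[0,0,0],[0,0,0]],
    [[0,0,0],[0,0,0]],
  ],
  grip=0,
  grip_force=60,
)

```text
time: 30.3
eef_pos: [517.6, -47.3, 60.5]
tcp_rot: [0.599, 0.801, -0.001, -0.0]
force: [-0.5, -1.1, 2.2]
width: 0.103
grasp_force: 60.0
```

Run:
```python
from h import *
plan([560,-10,330],frame(.2)); s=telemetry.sense(); print(s["eef_pos"],s["tcp_rot"],s["force"],s["width"])
```

```text
shift [2.34, 5.06, -26.96] rot [-0.002, 0.002, 0.086] t 30.3
[517.55537891 -47.27654171  60.54172041] [ 5.98996439e-01  8.00750367e-01 -1.44913846e-03 -1.24096921e-04] [-0.4948394  -1.14906641  2.17498538] 0.1029201998950824
```

Bar gripped at 9.6 mm. I'll lift smoothly and then carry it.

>>> jog_arm(
  commands=[
    [[0,0,-1.5],[0,0,0]],
    [[0,0,-4],[0,0,0]],
    [[0,0,-7.5],[0,0,0]],
    [[0,0,-11.5],[0,0,0]],
    [[0,0,-16],[0,0,0]],
    [[0,0,-20],[0,0,0]],
    [[0,0,-23.5],[0,0,0]],
    [[0,0,-25.5],[0,0,0]],
  ],
)

```text
time: 31.1
eef_pos: [518.1, -46.6, 319.5]
tcp_rot: [0.599, 0.801, -0.001, 0.001]
force: [-0.1, -0.4, -4.9]
width: 0.102
grasp_force: 60.0
```

Run:
```python
from h import *
x=np.array([np.cos(.095),np.sin(.095),0]); H=np.array([632.6,255.5,0])
plan(H+19*x+[0,0,315],frame(.095)); s=telemetry.sense(); print(s["width"],s["force"],s["torque"],s["joint_pos"].round(2))
c=grab("wrist")
for a in brass(c,290): print(*a)
```

```text
shift [25.39, 21.39, 0.39] rot [0.001, 0.003, 0.191] t 31.1
0.10227858356905882 [-0.06858102 -0.41878096 -4.89063667] [ 0.01242354 -0.05132542  0.00039181] [-0.14 -0.23  1.58 -0.    1.79 -0.42]
[231.9 211.1] 176 [499.7 -51.7 290. ]
[128.2 216.9] 55 [416.8 -81.5 290. ]
[201.  213.4] 174 [475.2 -61.1 290. ]
[199.9 247.9] 153 [481.5 -93.1 290. ]
[235.6 313.9] 276 [ 529.9 -152.5  290. ]
[277.2 313.9] 274 [ 568.1 -141.3  290. ]
```

The weight of 4.9 N matches the scuttle plus three standoffs. Traversing now.

>>> jog_arm(
  commands=[
    [[1,0.8,0],[0,0,0.02]],
    [[3.5,3,0],[0,0,0.04]],
    [[7,6,0],[0,0,0.07]],
    [[10.5,9,0],[0,0,0.1]],
    [[14,12,0],[0,0,0.13]],
    [[17,14.5,0],[0,0,0.16]],
    [[20,17,0],[0,0,0.19]],
    [[22,18.5,0],[0,0,0.19]],
  ],
)

```text
time: 31.95
eef_pos: [633.7, 219.0, 313.4]
tcp_rot: [0.672, 0.74, -0.002, -0.001]
force: [0.8, -0.5, -4.1]
width: 0.103
grasp_force: 60.0
```

>>> jog_arm(
  commands=[
    [[1.5,1.2,0],[0,0,0]],
    [[2.7,2.3,0],[0,0,0]],
    [[3.4,2.9,0],[0,0,0]],
    [[3.4,2.9,0],[0,0,0]],
    [[3.4,2.9,0],[0,0,0]],
    [[3.4,2.9,0],[0,0,0]],
    [[3.4,2.9,0],[0,0,0]],
    [[3.4,2.9,0],[0,0,0]],
  ],
)

```text
time: 32.75
eef_pos: [658.9, 252.8, 314.9]
tcp_rot: [0.672, 0.74, -0.001, 0.0]
force: [0.1, -0.9, -4.0]
width: 0.102
grasp_force: 60.0
```

```bash
cat >> h.py <<'E'
xh=np.array([np.cos(.095),np.sin(.095),0]); yh=np.array([-xh[1],xh[0],0]); H=np.array([632.6,255.5,0])
def tilt(th,hd=.095):
    x=np.array([np.cos(hd),np.sin(hd),0]);z=np.array([0,0,1.])
    y=x*np.cos(th)+z*np.sin(th); zz=x*np.sin(th)-z*np.cos(th)
    return np.c_[np.cross(y,zz),y,zz]
E
python3 - <<'E'
from h import *
for t,px,pz in [(0,19,290),(.2,28,280),(.4,36.3,273),(.65,12,277),(.9,-16,279),(1.0,-28.6,284)]: print(t,end=' ');plan(H+px*xh+[0,0,pz],tilt(t))
s=telemetry.sense(); print(s["width"],s["force"],s["eef_pos"],s["joint_pos"].round(2))
E
```

```text
0 shift [0.52, -0.68, 2.49] rot [-0.002, 0.002, 0.001] t 32.8
0.2 shift [0.52, 0.22, 3.49] rot [-0.202, 0.002, 0.001] t 32.8
0.4 shift [0.52, 1.05, 4.18] rot [-0.402, 0.002, 0.001] t 32.8
0.65 shift [0.52, -1.38, 3.79] rot [-0.652, 0.002, 0.002] t 32.8
0.9 shift [0.53, -4.18, 3.59] rot [-0.902, 0.001, 0.002] t 32.8
1.0 shift [0.53, -5.44, 3.09] rot [-1.002, 0.001, 0.002] t 32.8
0.10189483000182714 [ 0.11751239 -0.86543241 -4.00851367] [658.85606522 252.82237142 314.86552648] [ 0.33  0.18  1.18 -0.    1.78  0.23]
```

>>> jog_arm(
  commands=[
    [[0.5,-0.4,1],[0,0,0]],
    [[0.5,-0.5,2],[-0.05,0,0]],
    [[0.5,-0.2,2.8],[-0.12,0,0]],
    [[0.5,0.2,3.5],[-0.2,0,0]],
    [[0.5,0.7,3.9],[-0.3,0,0]],
    [[0.5,1.05,4.2],[-0.4,0,0]],
    [[0.5,1.05,4.2],[-0.4,0,0]],
    [[0.5,1.05,4.2],[-0.4,0,0]],
  ],
)

```text
time: 33.55
eef_pos: [668.0, 259.3, 272.4]
tcp_rot: [0.659, 0.726, 0.145, 0.133]
force: [0.3, 0.3, -4.7]
width: 0.102
grasp_force: 60.0
```

Run:
```python
from h import *
for t,px,pz in [(.4,36.3,273),(.52,24,275),(.65,12,277),(.78,-2,278),(.9,-16,279),(1.0,-28.6,284)]: print(t,end=' ');plan(H+px*xh+[0,0,pz],tilt(t))
s=telemetry.sense(); print(s["width"],s["force"],s["eef_pos"],s["joint_pos"].round(2))
```

```text
0.4 shift [-0.04, 0.09, -0.03] rot [-0.005, 0.001, 0.002] t 33.5
0.52 shift [-0.04, -0.97, -0.69] rot [-0.125, 0.001, 0.002] t 33.5
0.65 shift [-0.04, -2.0, -1.34] rot [-0.255, 0.001, 0.002] t 33.5
0.78 shift [-0.03, -3.25, -1.97] rot [-0.385, 0.001, 0.002] t 33.5
0.9 shift [-0.03, -4.5, -2.6] rot [-0.505, 0.0, 0.003] t 33.5
1.0 shift [-0.03, -5.47, -3.55] rot [-0.605, 0.0, 0.003] t 33.5
0.10162249438463473 [ 0.27248777  0.33460172 -4.70791136] [667.96445865 259.26984373 272.35622553] [ 0.38 -0.06  1.54 -0.12  1.28  0.3 ]
```

>>> jog_arm(
  commands=[
    [[0,-0.5,-0.35],[-0.06,0,0]],
    [[0,-1,-0.7],[-0.125,0,0]],
    [[0,-1.5,-1],[-0.19,0,0]],
    [[0,-2,-1.35],[-0.255,0,0]],
    [[0,-2.6,-1.65],[-0.32,0,0]],
    [[0,-3.25,-2],[-0.385,0,0]],
    [[0,-3.9,-2.3],[-0.445,0,0]],
    [[0,-4.5,-2.6],[-0.505,0,0]],
  ],
)

```text
time: 34.35
eef_pos: [617.7, 254.1, 279.6]
tcp_rot: [0.605, 0.666, 0.322, 0.294]
force: [0.4, -0.0, -2.7]
width: 0.1
grasp_force: 60.0
```

>>> jog_arm(
  commands=[
    [[0,-0.5,-0.3],[-0.06,0,0]],
    [[0,-0.7,-0.6],[-0.11,0,0]],
    [[0,-0.7,-0.6],[-0.11,0,0]],
    [[0,-0.7,-0.6],[-0.11,0,0]],
    [[0,-0.7,-0.6],[-0.11,0,0]],
    [[0,-0.7,-0.6],[-0.11,0,0]],
    [[0,-0.7,-0.6],[-0.11,0,0]],
    [[0,-0.7,-0.6],[-0.11,0,0]],
  ],
)

```text
time: 35.15
eef_pos: [608.7, 253.2, 277.3]
tcp_rot: [0.588, 0.648, 0.358, 0.327]
force: [-1.7, 0.2, -2.6]
width: 0.102
grasp_force: 60.0
```

Run:
```python
from h import *
s=telemetry.sense(); print(s["width"],s["force"],s["eef_pos"],s["joint_pos"].round(2))
for t,px,pz in [(1.0,-28.6,284)]: print(t,end=' ');plan(H+px*xh+[0,0,pz],tilt(t))
T=grab("top","pics/t6.png"); S=grab("scene","pics/s6.png"); W=grab("wrist","pics/w10.png")
for n,c in (("T",T),("S",S),("W",W)):
    for a in brass(c,80): print(n,*a)
```

```text
0.10156172074487327 [-1.70475231  0.16016754 -2.60364001] [608.73013606 253.21450828 277.28286019] [ 0.53 -0.48  2.08 -0.61  0.67  0.74]
1.0 shift [0.0, 0.32, -0.75] rot [0.013, 0.0, 0.002] t 35.1
T [138.1 191.9] 246 [470.6 381.5  80. ]
T [307.1 238.7] 257 [ 314.8 -175.2   80. ]
S [ 0.8 42.9] 31 [-238.1  931.    80. ]
S [22.8 63.7] 161 [-172.4  796.2   80. ]
S [235.5  81.5] 31 [565.  430.2  80. ]
S [218.9 110.7] 157 [464.3 327.5  80. ]
S [228.8 257.6] 201 [ 317.7 -205.    80. ]
W [ 93.4 142.6] 24 [604.1 301.4  80. ]
W [ 95.9 191.6] 97 [602.6 249.5  80. ]
W [104.3 203.8] 49 [610.7 234.2  80. ]
W [277.2 313.3] 264 [1087.7 -188.2   80. ]
W [235.7 313.6] 299 [876.6 -63.6  80. ]
```

View pics/w10.png

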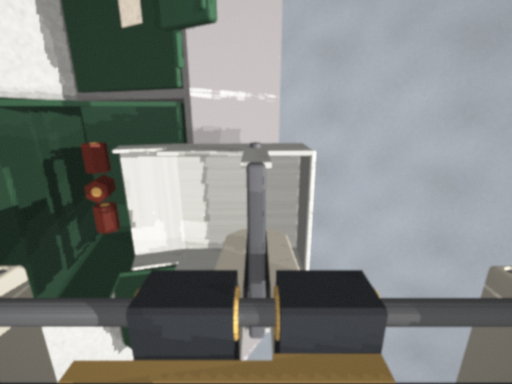

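The three standoffs lie in the bin, at (95,157), (98,190) and (105,217), and the scuttle is empty. I'll raise it, straighten it and look at the board.

>>> jog_arm(
  commands=[
    [[0,1.5,-1],[0,0,0]],
    [[0,4,-2.6],[0,0,0]],
    [[0,7,-4.5],[0,0,0]],
    [[0,8.4,-5.4],[0.12,0,0]],
    [[0,8.4,-5.4],[0.26,0,0]],
    [[0,8.4,-5.4],[0.4,0,0]],
    [[0,8.4,-5.4],[0.54,0,0]],
    [[0,8.4,-5.4],[0.68,0,0]],
  ],
)

```text
time: 36.1
eef_pos: [606.8, 253.8, 380.3]
tcp_rot: [0.662, 0.731, 0.122, 0.11]
force: [0.7, 0.3, -2.4]
width: 0.1
grasp_force: 60.0
```

Run:
```python
from h import *
s=telemetry.sense(); print(s["width"],s["force"])
plan([600,150,390],tilt(0,.0))
T=cv2.imread("pics/t6.png"); S=cv2.imread("pics/s6.png")
o=np.zeros((600,800,3),np.uint8)
o[:400,:400]=cv2.resize(T[105:185,290:370],(400,400),interpolation=cv2.INTER_CUBIC)
o[:600,400:]=cv2.resize(S[175:295,300:380],(400,600),interpolation=cv2.INTER_CUBIC)
cv2.imwrite("pics/m6.png",o)
```

```text
0.10039800505931527 [ 0.70805996  0.28481289 -2.43519908]
shift [-10.26, -1.29, -1.47] rot [0.33, -0.016, 0.098] t 36.1
```

View pics/m6.png

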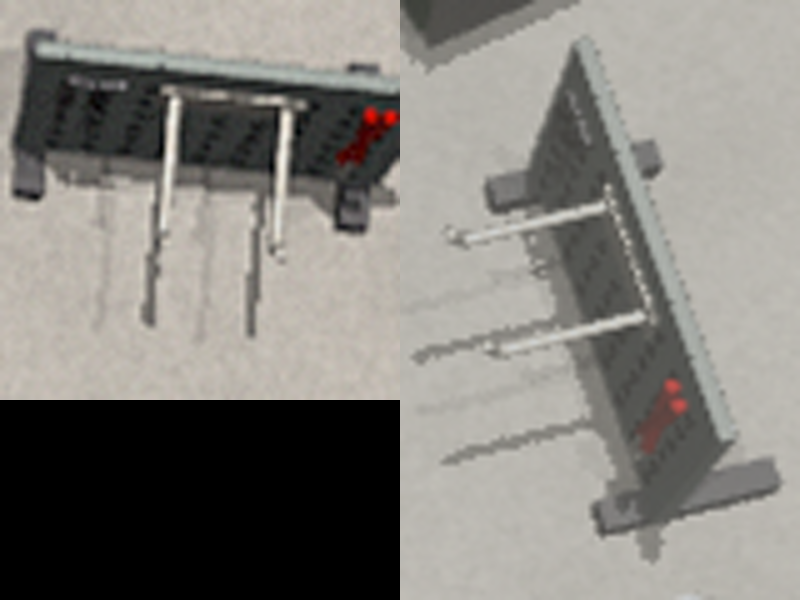

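Board crop, top view: the front top edge runs (40,54)–(400,95), with prongs from (175,95) to (163,240) and from (288,105) to (278,255). Scene view: prongs from (608,207) to (452,237) and from (648,317) to (492,350).

Run:
```python
from h import *
np.set_printoptions(precision=1,suppress=True)
T=grab("top");S=grab("scene")
t=lambda u,v,z:ray(T,290+u/5,105+v/5,z); s=lambda u,v,z:ray(S,300+(u-400)/5,175+v/5,z)
for n,f,u,v,z in [("T edge L",t,40,54,215),("T edge R",t,400,95,215),("T backedge L",t,40,40,215),("T A base",t,175,97,172),("T A tip",t,163,238,185),("T B base",t,288,107,172),("T B tip",t,278,253,185),
 ("S A base",s,608,207,172),("S A tip",s,456,235,182),("S B base",s,646,317,172),("S B tip",s,492,348,182),("S edge L",s,578,45,215),("S edgeback L",s,588,38,215),("S edge R",s,722,440,215),("S back R",s,735,433,215)]:
    print(n,f(u,v,z))
```

```text
T edge L [ 687.  -139.5  215. ]
T edge R [ 660.6 -363.6  215. ]
T backedge L [ 696.1 -139.6  215. ]
T A base [ 673.4 -229.8  172. ]
T A tip [ 576.7 -217.8  185. ]
T B base [ 666.8 -302.2  172. ]
T B tip [ 567.  -289.9  185. ]
S A base [ 676.4 -229.5  172. ]
S A tip [ 580.2 -217.   182. ]
S B base [ 667.8 -301.   172. ]
S B tip [ 571.7 -289.2  182. ]
S edge L [ 689.9 -140.1  215. ]
S edgeback L [ 697.6 -137.9  215. ]
S edge R [ 662.4 -391.7  215. ]
S back R [ 671.1 -390.6  215. ]
```

Both views agree: the board front is at (672,-265) midway between the prongs, with yaw -0.115. The target bar position is 73 mm out, at (599.5,-257). Moving over.

Run:
```python
from h import *
M=tilt(0,-.115); plan([473,-242,310],M); plan([560,100,390],M)
print(telemetry.sense()["joint_pos"].round(2))
```

```text
shift [-48.0, -19.56, 0.57] rot [0.328, -0.033, 0.21] t 36.2
shift [-14.81, -5.64, -3.19] rot [0.328, -0.033, 0.21] t 36.2
[ 0.4  -0.13  1.42 -0.1   1.53  0.3 ]
```

>>> jog_arm(
  commands=[
    [[-2,-1,0],[0.08,-0.01,0.03]],
    [[-5,-2,0],[0.16,-0.02,0.06]],
    [[-9,-4,0],[0.24,-0.02,0.09]],
    [[-13,-6,0],[0.33,-0.03,0.12]],
    [[-17.5,-8,0],[0.33,-0.03,0.15]],
    [[-22,-10,0],[0.33,-0.03,0.18]],
    [[-26.5,-12,0],[0.33,-0.03,0.21]],
    [[-30,-13,0],[0.33,-0.03,0.21]],
  ],
)

```text
time: 37.0
eef_pos: [512.4, -59.1, 335.9]
tcp_rot: [0.747, 0.665, 0.003, 0.002]
force: [1.0, -0.1, -2.4]
width: 0.101
grasp_force: 60.0
```

Run:
```python
from h import *
M=tilt(0,-.115); plan([473,-242,310],M); plan([473,-242,164.5],M);s=telemetry.sense();print(s["eef_pos"],s["force"],s["width"])
```

```text
shift [-18.63, -1.82, 2.53] rot [0.007, -0.002, -0.001] t 37.0
shift [-18.66, -1.91, 17.08] rot [0.007, -0.002, -0.001] t 37.0
[512.42321111 -59.10498999 335.90040458] [ 1.0299999  -0.07834292 -2.38537135] 0.10123170823211496
```

>>> jog_arm(
  commands=[
    [[-3,-0.3,1],[0,0,0]],
    [[-6.5,-0.6,2],[0,0,0]],
    [[-10,-1,3],[0,0,0]],
    [[-13.5,-1.4,5],[0,0,0]],
    [[-16.5,-1.8,7],[0,0,0]],
    [[-17.5,-1.8,8.5],[0,0,0]],
    [[-17.5,-1.8,9],[0,0,0]],
    [[-17.5,-1.8,9],[0,0,0]],
  ],
)

```text
time: 37.8
eef_pos: [476.2, -227.8, 244.7]
tcp_rot: [0.746, 0.666, 0.002, -0.0]
force: [0.1, 0.1, -2.1]
width: 0.099
grasp_force: 60.0
```

Run:
```python
from h import *
np.set_printoptions(precision=1,suppress=True)
M=tilt(0,-.115); plan([473,-242,164.5],M);s=telemetry.sense();print(s["eef_pos"],s["force"],s["width"])
# scuttle attitude in the grip: bar ends / wall check from wrist image
c=grab("wrist","pics/w11.png"); g=cv2.cvtColor(c["color"],cv2.COLOR_RGB2GRAY)
Mt=R.from_quat(s["tcp_rot"]).as_matrix(); P=lambda x,y,z: proj(c,s["eef_pos"]+Mt@[x,y,z])
# scuttle frame -> tool: x_s = tool y, y_s = tool x, z_s = -tool z ; bar centre at tool (0,0,-44.5)
for nm,xs,ys,zs in [("back+y",62,50,50),("back-y",62,-50,50),("lip+",-94,50,13),("lip-",-94,-50,13),("fl+",-50,50,50)]:
    print(nm,P(ys,xs-20,-44.5-(zs-105)))
# side-wall (+y) rim: bright/dark edges along columns at several rows
for r in (60,80,100,120,140,160): print(r,g[r,130:400:6])
```

```text
shift [-1.47, -0.17, 8.02] rot [0.003, -0.003, 0.001] t 37.8
[ 476.2 -227.8  244.7] [ 0.1  0.1 -2.1] 0.09858503583959118
back+y [311.8 156.9]
back-y [304.7 276.7]
lip+ [119.7 149.8]
lip- [135.4 254.4]
fl+ [156.6 157.1]
60 [221 212 200 194 229 198 206 202 198 207 202 205 206 219 219 220 219 221
 219 219 217 217 220 221 218 217 216 224 219 216 221 228 234 234 230 219
 213 215 207 212 218 208 205 214 211]
80 [221 222 220 224 223 224 238 233 234 231 220 214 210 189 199 196 196 200
 207 204 198 201 212 219 218 220 216 213 220 222 237 233 235 233 227 236
 235 230 223 214 208 214 213 196 196]
100 [222 227 220 223 222 235 236 234 234 236 233 238 227 221 223 222 220 225
 219 217 207 198 204 199 207 224 220 219 224 231 220 220 217 218 217 210
 215 214 217 212 194  55 124 116  76]
120 [141 142 138 150 156 154 155 146 192 220 225 224 221 224 225 220 193 196
 202 200 199 204 203 203 205 201 208 202 207 216 215 214 214 216 214 219
 217 215 216 220 216 212 142 116 116]
140 [157 155 149 137 140 104 141 139 143 143 138 143 140 138 137 144 137 140
 141 128 121 138 142 130 150 187 196 199 202 217 213 206 202 203 208 206
 207 215 210 216 211 199 143 120  96]
160 [233 248 250 250 248 245 218 151 169 185 178 131 129 130 130 131 131 130
 130 116  96  85  99 115 220 242 241 241 152  75 109 180 140 137 162 165
 161 155 138 148 135 127 121 115  58]
```

>>> jog_arm(
  commands=[
    [[-1,-0.2,2],[0,0,0]],
    [[-1.7,-0.2,4],[0,0,0]],
    [[-1.7,-0.2,6],[0,0,0]],
    [[-1.7,-0.2,7.5],[0,0,0]],
    [[-1.7,-0.2,8],[0,0,0]],
    [[-1.7,-0.2,8],[0,0,0]],
    [[-1.7,-0.2,8],[0,0,0]],
    [[-1.7,-0.2,8],[0,0,0]],
  ],
)

```text
time: 38.65
eef_pos: [472.7, -245.1, 165.6]
tcp_rot: [0.746, 0.665, 0.002, 0.0]
force: [0.2, -0.6, -3.1]
width: 0.1
grasp_force: 60.0
```

Run:
```python
from h import *
M=tilt(0,-.115); x=M[:,1]; y=M[:,0]
p=np.array([672,-265.3,0])-73*x-2*y
plan(p+[0,0,164.5],M); plan(p+[0,0,135],M);s=telemetry.sense();print(s["eef_pos"],s["force"],s["width"])
```

```text
shift [0.07, 12.73, 0.15] rot [0.003, -0.003, 0.0] t 38.6
shift [0.07, 12.73, 3.1] rot [0.003, -0.003, 0.0] t 38.6
[ 472.65852966 -245.0995249   165.64465025] [ 0.19059946 -0.62513985 -3.06475384] 0.10038165499880412
```

>>> jog_arm(
  commands=[
    [[0.1,1.2,0.1],[0,0,0]],
    [[0.1,2.5,0.1],[0,0,0]],
    [[0.1,4,0.1],[0,0,0]],
    [[0.1,5.5,0.1],[0,0,0]],
    [[0.1,7,0.1],[0,0,0]],
    [[0.1,8.5,0.1],[0,0,0]],
    [[0.1,9.2,0.1],[0,0,0]],
    [[0.1,9.2,0.1],[0,0,0]],
  ],
)

```text
time: 39.45
eef_pos: [564.7, -254.5, 163.1]
tcp_rot: [0.746, 0.666, 0.002, -0.001]
force: [-0.9, 0.4, -2.9]
width: 0.101
grasp_force: 60.0
```

>>> jog_arm(
  commands=[
    [[0,0.8,0],[0,0,0]],
    [[0,1.6,0],[0,0,0]],
    [[0,2.4,0],[0,0,0]],
    [[0,3.2,0],[0,0,0]],
    [[0,3.5,0],[0,0,0]],
    [[0,3.5,0],[0,0,0]],
    [[0,3.5,0],[0,0,0]],
    [[0,3.5,0],[0,0,0]],
  ],
)

```text
time: 40.25
eef_pos: [598.3, -258.5, 163.8]
tcp_rot: [0.747, 0.665, 0.002, -0.001]
force: [0.2, 0.7, -3.6]
width: 0.1
grasp_force: 60.0
```

>>> jog_arm(
  commands=[
    [[0,0,0.4],[0,0,0]],
    [[0,0,0.8],[0,0,0]],
    [[0,0,1.2],[0,0,0]],
    [[0,0,1.6],[0,0,0]],
    [[0,0,2],[0,0,0]],
    [[0,0,2.3],[0,0,0]],
    [[0,0,2.3],[0,0,0]],
    [[0,0,2.3],[0,0,0]],
  ],
)

```text
time: 41.05
eef_pos: [598.6, -258.5, 140.8]
tcp_rot: [0.747, 0.665, 0.002, -0.001]
force: [-1.0, 0.0, -1.8]
width: 0.098
grasp_force: 60.0
```

>>> jog_arm(
  commands=[
    [[0,0,0.2],[0,0,0]],
    [[0,0,0.3],[0,0,0]],
    [[0,0,0.4],[0,0,0]],
    [[0,0,0.5],[0,0,0]],
    [[0,0,0.5],[0,0,0]],
    [[0,0,0.5],[0,0,0]],
    [[0,0,0.5],[0,0,0]],
    [[0,0,0.5],[0,0,0]],
  ],
)

```text
time: 41.85
eef_pos: [598.6, -258.5, 135.7]
tcp_rot: [0.747, 0.665, 0.002, -0.001]
force: [0.5, -0.6, -3.4]
width: 0.105
grasp_force: 60.0
```

Run:
```python
from h import *
np.set_printoptions(precision=2,suppress=True)
s=telemetry.sense();print(s["eef_pos"],s["force"],s["torque"],s["width"])
c=grab("wrist","pics/w12.png"); T=grab("top","pics/t12.png"); S=grab("scene","pics/s12.png")
M=tilt(0,-.115); x=M[:,1]; y=M[:,0]; F=np.array([672,-265.3,0])
for d in (75,101): 
  for k in (36,-36): print(d,k,proj(c,F-d*x+k*y+[0,0,174]),proj(S,F-d*x+k*y+[0,0,174]))
```

```text
[ 598.56 -258.5   135.73] [ 0.48 -0.56 -3.41] [-0.06  0.03  0.01] 0.10474810629369509
75 36 [250.84 193.03] [317.96 221.76]
75 -36 [251.62 299.81] [325.21 243.97]
101 36 [205.  193.1] [309.69 223.69]
101 -36 [211.3 299.9] [316.78 245.99]
```

>>> jog_arm(
  commands=[
    [[0,0,0.1],[0,0,0]],
    [[0,0,0.2],[0,0,0]],
    [[0,0,0.3],[0,0,0]],
    [[0,0,0.3],[0,0,0]],
    [[0,0,0.3],[0,0,0]],
    [[0,0,0.3],[0,0,0]],
    [[0,0,0.3],[0,0,0]],
    [[0,0,0.3],[0,0,0]],
  ],
)

```text
time: 42.8
eef_pos: [599.0, -258.7, 135.2]
tcp_rot: [0.746, 0.665, 0.002, 0.001]
force: [-6.1, 2.9, 15.9]
width: 0.102
grasp_force: 60.0
```

>>> jog_arm(
  commands=[
    [[0,0,0.1],[0,0,0]],
    [[0,0,0.2],[0,0,0]],
    [[0,0,0.2],[0,0,0]],
    [[0,0,0.2],[0,0,0]],
    [[0,0,0.2],[0,0,0]],
    [[0,0,0.2],[0,0,0]],
    [[0,0,0.2],[0,0,0]],
    [[0,0,0.2],[0,0,0]],
  ],
)

```text
time: 43.6
eef_pos: [599.3, -258.8, 135.1]
tcp_rot: [0.746, 0.665, 0.003, 0.001]
force: [-10.7, 5.5, 28.6]
width: 0.103
grasp_force: 60.0
```

Solid contact from below at bar height 180. I'll ease off and open.

>>> jog_arm(
  commands=[
    [[0,0,-0.2],[0,0,0]],
    [[0,0,-0.3],[0,0,0]],
    [[0,0,-0.3],[0,0,0]],
    [[0,0,-0.3],[0,0,0]],
    [[0,0,-0.3],[0,0,0]],
    [[0,0,-0.3],[0,0,0]],
    [[0,0,-0.3],[0,0,0]],
    [[0,0,-0.3],[0,0,0]],
  ],
)

```text
time: 44.4
eef_pos: [599.1, -258.7, 135.3]
tcp_rot: [0.747, 0.665, 0.002, 0.0]
force: [-1.5, 0.7, 9.5]
width: 0.1
grasp_force: 60.0
```

>>> jog_arm(
  commands=[
    [[0,0,0],[0,0,0]],
    [[0,0,0],[0,0,0]],
    [[0,0,0],[0,0,0]],
    [[0,0,0],[0,0,0]],
    [[0,0,0],[0,0,0]],
    [[0,0,0],[0,0,0]],
    [[0,0,0],[0,0,0]],
    [[0,0,0],[0,0,0]],
  ],
  grip=0.25,
  grip_force=20,
)

```text
time: 45.2
eef_pos: [598.6, -258.5, 133.7]
tcp_rot: [0.746, 0.665, 0.002, -0.001]
force: [-0.4, -0.6, 0.5]
width: 0.252
grasp_force: 0.0
```

Run:
```python
from h import *
np.set_printoptions(precision=2,suppress=True)
s=telemetry.sense();print(s["eef_pos"],s["force"],s["torque"],s["width"])
c=grab("wrist","pics/w13.png"); g=cv2.cvtColor(c["color"],cv2.COLOR_RGB2GRAY)
M=tilt(0,-.115); x=M[:,1]; y=M[:,0]; F=np.array([672,-265.3,0])
# profile along the bar top: expected prong crossing at y=+36 just in front of / behind the bar; bar position per y
for k in (20,30,45): 
    print(k,[int(g[tuple(proj(c,F-d*x+k*y+[0,0,186]).round().astype(int)[::-1])]) for d in range(55,100,2)])
for d in (60,66,82,88,92): print("across prong at",d,[int(g[tuple(proj(c,F-d*x+k*y+[0,0,174]).round().astype(int)[::-1])]) for k in range(22,52,2)])
```

```text
[ 598.55 -258.48  133.73] [-0.39 -0.64  0.49] [-0.06  0.04  0.  ] 0.2524861674778175
20 [128, 141, 133, 142, 170, 170, 123, 64, 64, 64, 63, 110, 166, 165, 145, 137, 155, 165, 167, 167, 166, 166, 166]
30 [129, 129, 129, 129, 131, 167, 117, 61, 65, 66, 63, 107, 175, 173, 169, 149, 145, 135, 176, 177, 177, 175, 177]
45 [144, 120, 121, 122, 121, 122, 84, 64, 84, 81, 82, 105, 125, 122, 123, 122, 121, 123, 176, 182, 184, 191, 249]
across prong at 60 [161, 134, 129, 125, 127, 129, 113, 130, 140, 115, 122, 130, 128, 132, 128]
across prong at 66 [118, 153, 152, 134, 115, 118, 105, 119, 125, 103, 107, 117, 118, 116, 121]
across prong at 82 [169, 172, 164, 128, 126, 129, 112, 132, 138, 115, 122, 128, 132, 131, 128]
across prong at 88 [171, 171, 132, 127, 128, 128, 112, 129, 129, 115, 121, 128, 130, 130, 131]
across prong at 92 [171, 173, 166, 159, 159, 114, 99, 104, 102, 106, 165, 165, 163, 145, 145]
```

Released, and the bar stays 72 mm out. Retracting straight up, slowly at first.

>>> jog_arm(
  commands=[
    [[0,0,-0.5],[0,0,0]],
    [[0,0,-1.2],[0,0,0]],
    [[0,0,-2],[0,0,0]],
    [[0,0,-3],[0,0,0]],
    [[0,0,-5],[0,0,0]],
    [[0,0,-8],[0,0,0]],
    [[0,0,-11],[0,0,0]],
    [[0,0,-14],[0,0,0]],
  ],
)

```text
time: 46.05
eef_pos: [598.2, -258.9, 275.9]
tcp_rot: [0.746, 0.665, 0.002, -0.0]
force: [0.5, 0.8, -0.8]
width: 0.25
grasp_force: 0.0
```

Run:
```python
from h import *
np.set_printoptions(precision=2,suppress=True)
s=telemetry.sense();print(s["eef_pos"],s["force"])
c=grab("wrist","pics/w14.png"); g=cv2.cvtColor(c["color"],cv2.COLOR_RGB2GRAY)
M=tilt(0,-.115); x=M[:,1]; y=M[:,0]; F=np.array([672,-265.3,0])
print("noise prong",[int(g[tuple(proj(c,F-85*x+k*y+[0,0,174]).round().astype(int)[::-1])]) for k in range(-52,53,4)])
for k in (-45,-25,-10,10,25,45): print(k,[int(g[tuple(proj(c,F-d*x+k*y+[0,0,186]).round().astype(int)[::-1])]) for d in range(55,100,2)])
# go to pre-push: fingers in front of the open tab
plan([480,100,390],tilt(0,-.115)); plan([420,236,250],tilt(0,.095)); print(s["joint_pos"])
```

```text
[ 598.17 -258.88  275.88] [ 0.55  0.83 -0.84]
noise prong [159, 161, 163, 154, 159, 128, 94, 92, 93, 131, 149, 196, 197, 183, 176, 176, 180, 181, 181, 183, 181, 174, 129, 138, 222, 253, 252]
-45 [232, 233, 235, 233, 220, 118, 77, 86, 90, 92, 90, 84, 135, 157, 161, 160, 162, 161, 165, 153, 135, 129, 133]
-25 [99, 96, 98, 98, 97, 94, 74, 77, 80, 83, 78, 76, 90, 96, 99, 98, 98, 96, 99, 112, 119, 121, 124]
-10 [135, 134, 131, 130, 134, 128, 89, 76, 81, 81, 83, 95, 129, 131, 129, 130, 133, 134, 134, 132, 129, 130, 132]
10 [166, 166, 177, 184, 179, 155, 103, 65, 65, 65, 69, 145, 169, 174, 174, 177, 174, 177, 177, 175, 176, 178, 177]
25 [178, 180, 180, 179, 180, 170, 103, 63, 65, 67, 70, 155, 183, 183, 183, 184, 182, 183, 182, 183, 182, 182, 183]
45 [173, 186, 153, 138, 165, 170, 118, 117, 121, 117, 110, 157, 183, 191, 205, 186, 185, 184, 187, 195, 214, 196, 185]
shift [34.34, -15.85, -10.92] rot [0.008, -0.001, 0.0] t 46.1
shift [47.15, -23.47, 3.04] rot [0.008, -0.0, -0.21] t 46.1
[-0.45  0.06  1.38  0.    1.7  -0.33]
```

The bar lies level across both prongs. Now the closing push: closed fingers in front of the open tab, swept towards the unit.

>>> jog_arm(
  commands=[
    [[2,-1,-2],[0,0,0]],
    [[6,-3,-2],[0,0,0]],
    [[10.5,-5,-2],[0,0,-0.03]],
    [[15,-7.5,-2],[0,0,-0.06]],
    [[19.5,-10,-1],[0,0,-0.1]],
    [[24,-12,0],[0,0,-0.14]],
    [[28.5,-14.5,1],[0,0,-0.18]],
    [[33,-16.5,2],[0,0,-0.21]],
  ],
  grip=0,
)

```text
time: 46.9
eef_pos: [473.1, 83.0, 256.5]
tcp_rot: [0.672, 0.74, 0.002, 0.0]
force: [0.9, 0.5, -0.3]
width: 0.001
grasp_force: 0.0
```

>>> jog_arm(
  commands=[
    [[0,0,0],[0,0,0]],
    [[0,0,0],[0,0,0]],
    [[0,0,0],[0,0,0]],
    [[0,0,0],[0,0,0]],
    [[0,0,0],[0,0,0]],
    [[0,0,0],[0,0,0]],
    [[0,0,0],[0,0,0]],
    [[0,0,0],[0,0,0]],
  ],
)

```text
time: 47.7
eef_pos: [474.3, 81.3, 255.9]
tcp_rot: [0.673, 0.74, 0.002, -0.0]
force: [-0.0, 0.9, 0.5]
width: 0.006
grasp_force: 0.0
```

Run:
```python
from h import *
s=telemetry.sense();print(s["eef_pos"],s["tcp_rot"],s["width"])
for z in (230,116): plan(H-215*xh+[0,0,z],tilt(0))
# hung scuttle stays? top view check of bin tab edge and bar
T=grab("top","pics/t15.png"); g=T["color"].astype(int); m=(g[...,1]>g[...,0]+15)&(g[...,1]>g[...,2]+8)
print([np.where(m[100:200,u])[0][-1]+100 for u in (165,171,177,183)])
```

```text
[474.32735083  81.32911859 255.90753468] [ 6.72793437e-01  7.39828105e-01  1.78462039e-03 -4.26368128e-04] 0.006134454730460656
shift [15.83, -4.1, 2.63] rot [0.002, -0.003, -0.0] t 47.7
shift [15.79, -4.12, 14.03] rot [0.002, -0.003, -0.0] t 47.7
[np.int64(186), np.int64(186), np.int64(185), np.int64(184)]
```

>>> jog_arm(
  commands=[
    [[4,-2,0],[0,0,0]],
    [[8,-4.1,0],[0,0,0]],
    [[12,-4.1,0],[0,0,0]],
    [[15.8,-4.1,2],[0,0,0]],
    [[15.8,-4.1,6],[0,0,0]],
    [[15.8,-4.1,10],[0,0,0]],
    [[15.8,-4.1,13],[0,0,0]],
    [[15.8,-4.1,13.8],[0,0,0]],
  ],
)

```text
time: 48.55
eef_pos: [417.3, 234.8, 115.1]
tcp_rot: [0.673, 0.74, -0.0, -0.001]
force: [0.2, -0.3, 1.0]
width: 0.001
grasp_force: 0.0
```

>>> jog_arm(
  commands=[
    [[0,1,0],[0,0,0]],
    [[0,2,0],[0,0,0]],
    [[0,3,0],[0,0,0]],
    [[0,4.5,-0.2],[0,0,0]],
    [[0,6,-0.5],[0,0,0]],
    [[0,7.5,-1],[0,0,0]],
    [[0,9,-1.5],[0,0,0]],
    [[0,10,-2],[0,0,0]],
  ],
)

```text
time: 49.35
eef_pos: [519.9, 244.9, 139.7]
tcp_rot: [0.673, 0.74, 0.002, -0.0]
force: [-1.9, 0.1, 0.7]
width: 0.009
grasp_force: 1.1
```

Run:
```python
from h import *
s=telemetry.sense();print(s["eef_pos"],s["force"],s["torque"]); print((s["eef_pos"]-H)@xh,(s["eef_pos"]-H)@yh)
```

```text
[519.93796755 244.91813623 139.70530082] [-1.92361113  0.0777219   0.65966016] [-0.09478999  0.40619478  0.02026319]
-113.15779289480565 0.15265239687705076
```

>>> jog_arm(
  commands=[
    [[0,1,-0.5],[0,0,0]],
    [[0,2.2,-1],[0,0,0]],
    [[0,3.4,-1.5],[0,0,0]],
    [[0,4.6,-2],[0,0,0]],
    [[0,5.8,-2.5],[0,0,0]],
    [[0,6.8,-3],[0,0,0]],
    [[0,7.6,-3.3],[0,0,0]],
    [[0,8,-3.3],[0,0,0]],
  ],
)

```text
time: 50.15
eef_pos: [598.6, 252.4, 172.2]
tcp_rot: [0.673, 0.74, 0.002, -0.0]
force: [-0.5, 0.5, 0.3]
width: 0.004
grasp_force: 0.2
```

>>> jog_arm(
  commands=[
    [[0,0.2,0],[0,0,0]],
    [[0,0.4,0],[0,0,0]],
    [[0,0.6,0],[0,0,0]],
    [[0,0.8,0],[0,0,0]],
    [[0,0.8,0],[0,0,0]],
    [[0,0.8,0],[0,0,0]],
    [[0,0.8,0],[0,0,0]],
    [[0,0.8,0],[0,0,0]],
  ],
)

```text
time: 50.95
eef_pos: [605.7, 253.1, 171.7]
tcp_rot: [0.673, 0.74, 0.002, -0.0]
force: [0.5, 0.7, -0.7]
width: 0.012
grasp_force: 0.0
```

Run:
```python
from h import *
s=telemetry.sense();print(s["eef_pos"],s["force"],s["torque"]); print((s["eef_pos"]-H)@xh,(s["eef_pos"]-H)@yh)
```

```text
[605.65048948 253.05414125 171.71925975] [ 0.45319386  0.68661102 -0.73313294] [-0.06041794  0.05743634  0.03561948]
-27.059999521684453 0.12152415094442573
```

>>> jog_arm(
  commands=[
    [[0,0.2,0],[0,0,0]],
    [[0,0.4,0],[0,0,0]],
    [[0,0.5,0],[0,0,0]],
    [[0,0.6,0],[0,0,0]],
    [[0,0.6,0],[0,0,0]],
    [[0,0.6,0],[0,0,0]],
    [[0,0.6,0],[0,0,0]],
    [[0,0.6,0],[0,0,0]],
  ],
)

```text
time: 51.75
eef_pos: [611.7, 253.7, 171.8]
tcp_rot: [0.673, 0.74, 0.002, -0.0]
force: [0.8, -0.9, 0.9]
width: 0.001
grasp_force: 0.0
```

>>> jog_arm(
  commands=[
    [[0,0.2,0],[0,0,0]],
    [[0,0.3,0],[0,0,0]],
    [[0,0.4,0],[0,0,0]],
    [[0,0.4,0],[0,0,0]],
    [[0,0.4,0],[0,0,0]],
    [[0,0.4,0],[0,0,0]],
    [[0,0.4,0],[0,0,0]],
    [[0,0.4,0],[0,0,0]],
  ],
)

```text
time: 52.55
eef_pos: [612.3, 253.7, 171.8]
tcp_rot: [0.672, 0.74, -0.001, -0.003]
force: [-35.4, -6.9, 10.2]
width: 0.005
grasp_force: 18.6
```

Hard stop reached with the tab at the shut position. Backing off and verifying.

>>> jog_arm(
  commands=[
    [[0,-1,0],[0,0,0]],
    [[0,-3,0],[0,0,0]],
    [[0,-6,0],[0,0,0]],
    [[0,-9,-2],[0,0,0]],
    [[0,-12,-5],[0,0,0]],
    [[-3,-15,-8],[0,0,0]],
    [[-6,-18,-10],[0,0,0]],
    [[-6,-18,-10],[0,0,0]],
  ],
)

```text
time: 53.35
eef_pos: [440.7, 174.9, 275.8]
tcp_rot: [0.673, 0.74, 0.005, 0.002]
force: [0.0, 0.8, 1.0]
width: 0.003
grasp_force: 0.0
```

Run:
```python
from h import *
np.set_printoptions(precision=1,suppress=True)
T=grab("top","pics/t16.png");S=grab("scene","pics/s16.png")
g=T["color"].astype(int)
# light green tab tops / front faces: lowest & first rows of tabs per column, three bins
m=(g[...,1]>g[...,0]+15)&(g[...,1]>g[...,2]+8)
for n,y in (("L",187.5),("M",0),("R",-187.5)):
    for k in (-30,0,30):
        for a in (0,.05): 
            P=H+10*np.array([0,0,1])+(y+k)*yh-215*np.sin(a)*xh+[0,0,215*np.cos(a)]
            u,v=proj(T,P); 
            if a==0: u0,v0=u,v
        col=m[int(v0)-15:int(v0)+16,int(round(u0))]; G=g[...,1][int(v0)-8:int(v0)+12,int(round(u0))]
        print(n,k,"shut row %.1f ajar.05 row %.1f"%(v0,v),"first green",int(v0)-15+np.where(col)[0][0] if col.any() else None, (G).tolist())
# front lower outline (hinge edge) rows as well; brass anywhere on bench
for c,nm in((T,"T"),(S,"S")): 
    for a in brass(c,20): print(nm,*a)
# scuttle bar in top view
M=tilt(0,-.115); x=M[:,1]; y=M[:,0]; F=np.array([672,-265.3,0]); gg=cv2.cvtColor(T["color"],cv2.COLOR_RGB2GRAY)
for k in (-45,-20,0,20,45): print(k,[int(gg[tuple(proj(T,F-d*x+k*y+[0,0,186]).round().astype(int)[::-1])]) for d in range(45,105,4)])
s=telemetry.sense(); print(s["eef_pos"],s["time"])
```

```text
L -30 shut row 136.2 ajar.05 row 139.6 first green 136 [144, 145, 145, 145, 143, 142, 150, 124, 95, 112, 84, 49, 25, 29, 29, 21, 32, 79, 96, 83]
L 0 shut row 137.1 ajar.05 row 140.5 first green 137 [143, 143, 144, 143, 142, 145, 145, 121, 94, 105, 85, 71, 19, 32, 33, 18, 59, 96, 96, 84]
L 30 shut row 138.0 ajar.05 row 141.4 first green 138 [137, 143, 142, 140, 144, 141, 143, 148, 123, 96, 102, 97, 94, 7, 27, 34, 25, 14, 22, 26]
M -30 shut row 130.6 ajar.05 row 134.0 first green 130 [148, 150, 152, 148, 150, 152, 151, 135, 94, 127, 109, 37, 55, 30, 25, 27, 11, 71, 93, 68]
M 0 shut row 131.5 ajar.05 row 134.9 first green 131 [145, 150, 151, 146, 148, 152, 153, 136, 95, 117, 97, 48, 43, 30, 26, 30, 7, 70, 98, 79]
M 30 shut row 132.4 ajar.05 row 135.8 first green 132 [145, 149, 147, 147, 149, 145, 154, 128, 91, 116, 109, 59, 25, 26, 29, 31, 31, 23, 22, 28]
R -30 shut row 125.1 ajar.05 row 128.5 first green 125 [148, 150, 150, 150, 148, 152, 142, 108, 111, 121, 80, 81, 16, 30, 30, 17, 65, 100, 105, 82]
R 0 shut row 126.0 ajar.05 row 129.4 first green 126 [150, 149, 149, 150, 150, 151, 153, 143, 102, 117, 119, 87, 105, 19, 28, 25, 19, 59, 91, 98]
R 30 shut row 126.9 ajar.05 row 130.2 first green 127 [147, 146, 151, 151, 147, 152, 151, 146, 111, 126, 124, 74, 83, 27, 29, 29, 19, 57, 79, 63]
T [138.7 192.4] 259 [479.8 394.5  20. ]
T [307.1 238.7] 257 [ 319.6 -182.    20. ]
S [ 0.8 44.3] 39 [-260.3  990.3   20. ]
S [22.5 63.3] 166 [-191.5  859.7   20. ]
S [219.6 113.1] 73 [472.8 357.3  20. ]
S [228.8 257.7] 209 [ 320.7 -187.5   20. ]
-45 [43, 72, 92, 148, 154, 192, 155, 102, 110, 23, 40, 30, 90, 112, 195]
-20 [132, 145, 38, 51, 169, 176, 196, 108, 106, 157, 244, 239, 237, 166, 233]
0 [75, 105, 69, 86, 119, 138, 176, 97, 76, 121, 204, 232, 221, 216, 225]
20 [21, 177, 50, 53, 92, 121, 188, 112, 102, 78, 174, 225, 224, 225, 229]
45 [25, 154, 44, 39, 75, 107, 128, 101, 113, 84, 223, 169, 169, 175, 174]
[442.  176.6 272. ] 53.45
```

All three tabs are flush, no standoffs remain on the bench, and the bar hangs level on both prongs. Handing in.

```bash
python3 -c "
from rig import finish_job
print(finish_job())"
```

```text
the job is handed in; nothing more can be done
None
```

I handed the job in at 53 s of robot time: all three standoffs on the bench were tipped into the middle bin at its stop, the empty scuttle hangs on both prongs, and the bin is pushed shut with the other two still shut.

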